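# Front up a coffee-caddy lane with a push stick

### The arm

A 6-joint arm with a two-finger parallel gripper is mounted at the origin on the work surface. World frame = base frame: x ahead of the robot, y to its left, z up, the work surface at z = 0. Lengths are in mm, angles in rad, forces in N, time in s.
With the tool pointing down it reaches from about 375 to 925 mm from the base axis. Payload 5.7 kg.
Tool frame: the origin (TCP) lies midway between the tips of the shut fingers; the grasp point (between the pads) lies r.grip_point_offset behind it (r.grip_point_offset is the distance from the TCP to the grasp point, in mm); z points along the fingers, x is the direction in which the jaws open and shut, and the axes are right-handed (so a half turn about z gives the same grasp; the last joint's range is limited). The gripper opens to 85 mm and grips with 20 to 120 N. Pads are 22 mm wide; open, the fingers measure 114 mm over their backs; the gripper's body (76 mm by 85 mm) begins 54 mm behind the grasp point. The pads swing forward as they close: fully open they stand 13 mm farther back than shut.
Start: joints at [1.131, 0.359, 1.51, -0, 1.272, -0.115], TCP at [191.464, 568.599, 231.267] pointing down, gripper open.
Joint ranges: [-2.97, 2.97], [-1.01, 2.36], [0.21, 2.38], [-0.96, 4.11], [0.2, 2.71], [-2.98, 2.98]. Speed limits (rad/s): [2.39, 2.39, 3.14, 3.14, 3.14, 3.14].

### API

Orientations are given as [roll, pitch, yaw] about the fixed x, y, z axes, in that order (R = Rz(yaw) Ry(pitch) Rx(roll)).
In Python, from plant import r gives the robot as it stands.
- The arm moves only by the tool servo_tool, never from a script. Its argument "increments" is a list of rows, each a list of 2 entries, a list of its own where there are three numbers: the shift along the tool's x, y, z each as a share of 0.04 m, from -1 to 1, then the turn about the tool's z as a share of 180 degrees, from -1 to 1. A call has 1 to 10 rows; each row shifts and turns the commanded pose from where the row before left it, along the tool's axes as they then stand; what a row does not reach is not made up. A row lasts 1/12 s, in which the tool goes at most 41.7 mm and 7.16 degrees, less where a joint would pass 70% of its speed; a pose out of reach is approached as far as the arm can. A call with a number of a shift or a turn outside -1 to 1 is refused whole. A call with a gripper value outside its range is refused whole. "claw" is the opening in per cent of the stroke, from 0 (shut) to 100 (fully open), set as the call begins (left out, the last holds). The fingers move at their own pace and stop on an object; the grip force is fixed at half the most. Time passes only in rows, so rows that do not move let the fingers close. It gives the time, the measured TCP pose, the force and the opening at its end, in the units of the state.
- r.read_state(): the state, without advancing time (a new reading comes with each control period).
- r.snapshot(name): name is "scene" or "side" or "wrist"; returns a dict with "image" (400x640x3 uint8, red, green, blue), "fx", "fy", "cx", "cy" (pixels), "cam_to_world" (4x4, takes a point from camera to world coordinates); the wrist camera has in their place "hand_eye" (4x4, takes a point from camera to tool coordinates, whose origin is the TCP and whose axes are the tool frame's). Camera axes: x right, y down, z forward; pixel columns grow to the right and rows downward; lengths in mm; the calibration is good to about 2 mm. A picture is of the moment at which its call begins: read the wrist's pose just before it. There is no depth.
- r.job_done(): hands the job in, once; it reports no verdict.
The state is a dict: "time_s": time; "q": joint angles; "qvel": joint speeds; "joint_torque": joint torques, N m; "ee_pos": TCP position; "tool_rot": TCP orientation; "wrist_force": force on the tool from outside, world axes, zero at the start; "moment": the same for the moment, N m; "opening": finger opening in mm.
Only numpy, scipy, OpenCV 4.12 (cv2) and the standard library are available. Lean on these libraries where they do the work, as an engineer would, in place of code of your own. Each camera call takes 0.05 s, during which the arm holds its last target.

### The job

Tidy this shelf lane: first stand every tipped-over caddy upright in the lane, lid up, close along the fence rail between the end stop and the wooden follower block. Then take the push stick from its cork mat and, pushing with the stick only (the gripper must not touch the block), feed the block along the fence, keeping it flat against the fence all the way, until all the caddies stand in one closed row between the end stop and the block; then lay the stick back on the mat. Disturb nothing else on the table.

Things in the scene. Friction and masses are not known exactly. Their poses are not given: they have to be found in the camera images.
- lane: fixed wooden fence rail on the table, 680 mm long, 22 mm thick, 41 mm high. Origin at table height on its working face, half-way along. x points square through the rail, away from the robot: the rail fills x 0 to 22 mm, y -340 to 340 mm, and the lane is its open side, x < 0, on the bare table. y runs along the rail; the block is fed towards -y.
- stop_face (a point): corner at table height where the end stop's working face meets the fence: at lane (0, -315 mm). Axes as the lane's. The fixed stop is a wall across the lane's -y end, 22 mm thick, 40 mm high, 60 mm long from the fence towards the robot; its working face looks to +y.
- block_mid (a point): centre of the loose dark-wood follower block, 60 (x) by 90 (y) by 56 mm high, 0.35 kg, 28 mm above its underside. Its +x face goes against the fence, its flat -y face (45 mm from here) pushes the caddies. It starts at the row's +y end, within 3 degrees of the lane's axes, at most 5 mm off the fence.
- block_step (a point): inner corner, half-way up, of the full-height step cut in the block's rear, robot-side corner: it lies 12 mm in x from block_mid. The cut-out spans 42 mm to -x and 45 mm to +y of here (axes as block_mid); an arm 18 mm thick is left along the fence. A stick end in the step pushes the block along (-y) and, leaning on the arm (+x), keeps it on the fence.
- stick_mid (a point): loose wooden push stick, a straight bar 160 mm long (its x), 22 mm thick (its y) and 40 mm high (its z), 0.09 kg, both ends alike; this point is its centre. It starts lying on the cork mat on its 22 mm wide edge; grip it across the 22 mm.
- mat: fixed thin cork mat on the table, 90 mm (x) by 220 mm (y), 4 mm thick; origin at the centre of its underside. The stick's place, before and after.
- caddy1_mid (a point): square metal coffee caddy, body 50 x 50 x 100 mm, on top a round lid 34 mm across, 10 mm high; 0.2 kg, base-heavy. This point is the centre of the body, 50 mm above its underside; z points from underside to lid, x and y are square to the sides. It stands upright in the lane at the start.
- caddy2_mid (a point): square metal coffee caddy, body 50 x 50 x 100 mm, on top a round lid 34 mm across, 10 mm high; 0.2 kg, base-heavy. This point is the centre of the body, 50 mm above its underside; z points from underside to lid, x and y are square to the sides. It starts lying on a side face across the lane, lid towards the fence, underside towards the robot. May be absent (None).
- caddy3_mid (a point): square metal coffee caddy, body 50 x 50 x 100 mm, on top a round lid 34 mm across, 10 mm high; 0.2 kg, base-heavy. This point is the centre of the body, 50 mm above its underside; z points from underside to lid, x and y are square to the sides. It starts lying on a side face across the lane, lid towards the fence, underside towards the robot. May be absent (None).
- caddy4_mid (a point): square metal coffee caddy, body 50 x 50 x 100 mm, on top a round lid 34 mm across, 10 mm high; 0.2 kg, base-heavy. This point is the centre of the body, 50 mm above its underside; z points from underside to lid, x and y are square to the sides. It starts lying on a side face across the lane, lid towards the fence, underside towards the robot. May be absent (None).
- caddy5_mid (a point): square metal coffee caddy, body 50 x 50 x 100 mm, on top a round lid 34 mm across, 10 mm high; 0.2 kg, base-heavy. This point is the centre of the body, 50 mm above its underside; z points from underside to lid, x and y are square to the sides. It starts lying on a side face across the lane, lid towards the fence, underside towards the robot. May be absent (None).
- jar1: bystander: glass jar 62 mm across, 85 mm high, beyond the fence; origin under its centre. Leave alone.
- jar2: bystander: a second such jar, beyond the fence. Leave alone.
- can: bystander: round can 66 mm across, 90 mm high, beyond the fence; origin under its centre. Leave alone.
- carton: bystander: white carton 55 x 85 x 100 mm high, beyond the fence; origin under its centre. Leave alone.
- mug: bystander: mug 80 mm across, 90 mm high, near the end-stop side of the lane, nearer the robot; origin under its centre. Leave alone.
Things that resemble listed ones, but are neither listed nor needed, are in the scene too. Leave any green or pink look-alike of the part that bears caddy2_mid alone.

How it is judged:
By the outcome, as a careful person would: the job done as asked, in the order asked, and still so for the second after the job is handed in, with the robot touching nothing.
Of caddy2, caddy3, caddy4, caddy5 only 3 to 4 are there at a start; the rules pass over those that are not, and their reading is None.
At some moment in a run one of caddy1, caddy2, caddy3, caddy4, caddy5 may be knocked a few centimetres aside while the robot is not near it.
It also fails if it takes over 210 s, if anything falls off the work surface, if the arm or the gripper's body presses on something with over 40 N, if the wrist force passes 120 N, or if a joint passes its speed limit or range.

## Working session

There is one attempt and no reset: what is moved stays moved. The work goes in short steps, Python scripts to look and compute and a tool call to move; the robot and the scene stay as the last step left them, time stands still between calls to the robot, and variables do not carry over. Pictures are saved under pics/ and viewed, and the job is handed in when it is done.

Besides the shell and the picture viewer there is one more tool, called after "Call:" by a JSON object that holds its "op" and its "data", one argument or row to a line. servo_tool: Moves the arm, as the interface text tells. Its arguments: {"type":"object","properties":{"increments":{"type":"array"},"claw":{"type":"number"}},"required":["increments"]}

```bash
ls; mkdir -p pics
cat > h.py <<'E'
import numpy as np, cv2
from plant import r
def snap(n,f):
    s=r.read_state(); d=r.snapshot(n); cv2.imwrite('pics/'+f+'.png',d['image'][:,:,::-1])
    np.save('pics/'+f+'.npy',{'d':d,'s':s},allow_pickle=True); return d
E
python3 - <<'E'
from h import *
for n in ["scene","side","wrist"]:
    d=snap(n,n+"0"); print(n,d['fx'],d['fy'],d['cx'],d['cy']); print(np.round(d.get('cam_to_world',d.get('hand_eye')),3))
print(r.read_state(), r.grip_point_offset)
E
```

```text
pics
scene 454.676749681463 454.676749681463 313.99726047440737 188.68259173776752
[[-6.96000e-01  6.12000e-01 -3.75000e-01  9.13440e+02]
 [ 7.18000e-01  5.92000e-01 -3.66000e-01  3.51327e+02]
 [-2.00000e-03 -5.24000e-01 -8.52000e-01  9.93592e+02]
 [ 0.00000e+00  0.00000e+00  0.00000e+00  1.00000e+00]]
side 378.74077194558095 378.74077194558095 324.3680999556802 192.60529008584479
[[ 7.58000e-01 -4.51000e-01  4.71000e-01  3.28800e+01]
 [-6.52000e-01 -5.43000e-01  5.29000e-01 -6.05423e+02]
 [ 1.80000e-02 -7.08000e-01 -7.06000e-01  8.09074e+02]
 [ 0.00000e+00  0.00000e+00  0.00000e+00  1.00000e+00]]
wrist 314.74947802788347 314.74947802788347 323.3775249908822 199.85873723958173
[[ 1.00000e+00  1.00000e-03 -1.00000e-03  4.69000e-01]
 [-0.00000e+00  9.56000e-01  2.93000e-01 -7.40390e+01]
 [ 1.00000e-03 -2.93000e-01  9.56000e-01 -1.42668e+02]
 [ 0.00000e+00  0.00000e+00  0.00000e+00  1.00000e+00]]
{'time_s': 0.15, 'q': array([ 1.13090630e+00,  3.59347966e-01,  1.51120820e+00,  8.36195096e-06,
        1.27251353e+00, -1.15100866e-01]), 'qvel': array([-0.00015885,  0.00122963, -0.00224077,  0.00023994,  0.0009236 ,
        0.00054933]), 'joint_torque': array([ 1.17286509e-03, -5.28027642e+01, -2.78930944e+01, -2.87634339e-04,
        8.08373268e-03,  9.04638497e-07]), 'ee_pos': array([191.23773234, 568.13500675, 230.63241207]), 'tool_rot': array([-3.14141508e+00,  1.46634751e-03,  1.24600483e+00]), 'wrist_force': array([ 0.52651382,  0.40437909, -0.03133993]), 'moment': array([0.01684386, 0.02228612, 0.01900663]), 'opening': 85.73053837946658} 18.700000000000003
```

```bash
python3 - <<'E'
import cv2
a=cv2.imread('pics/scene0.png'); cv2.imwrite('pics/c1.png',cv2.resize(a[110:260,190:400],None,fx=3.8,fy=3.8,interpolation=cv2.INTER_CUBIC))
cv2.imwrite('pics/c1b.png',cv2.resize(a[210:360,330:540],None,fx=3.8,fy=3.8,interpolation=cv2.INTER_CUBIC))
a=cv2.imread('pics/side0.png'); cv2.imwrite('pics/c2.png',cv2.resize(a[150:290,250:450],None,fx=4,fy=4,interpolation=cv2.INTER_CUBIC))
cv2.imwrite('pics/c2b.png',cv2.resize(a[110:250,150:350],None,fx=4,fy=4,interpolation=cv2.INTER_CUBIC))
E
cat >> h.py <<'E'
def ray(d,px,T=None):
    T=d['cam_to_world'] if T is None else T
    v=np.array([(px[0]-d['cx'])/d['fx'],(px[1]-d['cy'])/d['fy'],1.])
    return T[:3,3],T[:3,:3]@v/np.linalg.norm(v)
def onz(d,px,z,T=None):
    o,v=ray(d,px,T); return o+v*(z-o[2])/v[2]
def tri(d1,p1,d2,p2,T1=None,T2=None):
    o1,v1=ray(d1,p1,T1);o2,v2=ray(d2,p2,T2)
    A=np.c_[v1,-v2]; s=np.linalg.lstsq(A,o2-o1,rcond=None)[0]
    a=o1+s[0]*v1;b=o2+s[1]*v2; return (a+b)/2,np.linalg.norm(a-b)
def load(f):
    x=np.load('pics/'+f+'.npy',allow_pickle=True).item(); return x['d'],x['s']
E
cat > m.py <<'E'
from h import *
S,_=load('scene0');D,_=load('side0')
def cr(off,k): return lambda p:((p[0]+.5)/k-.5+off[0],(p[1]+.5)/k-.5+off[1])
c1=cr((190,110),3.8);c1b=cr((330,210),3.8);c2=cr((250,150),4);c2b=cr((150,110),4)
P={'A':([(290,197),(403,122),(447,177),(330,245)],c1,[(410,283),(283,347),(325,380),(448,318)],c2),
}
P={'A':(c1,[(290,197),(403,122),(447,177),(330,245)],c2,None),}
sc={'A':(c1,[(290,197),(403,122),(447,177),(330,245)]),'B':(c1,[(384,294),(500,215),(547,265),(432,337)]),
'C':(c1,[(494,401),(612,313),(661,362),(542,440)]),'D':(c1b,[(60,132),(173,38),(230,92),(108,185)]),
'1':(c1,[(128,98),(182,60),(227,103),(178,140)]),'mat':(c1b,[(363,245),(455,160),(753,408),(665,517)])}
# order scene: lid/-y, base/-y, base/+y, lid/+y
sd={'A':(c2,[(448,318),(325,380),(283,347),(410,283)]),'B':(c2,[(357,227),(238,285),(198,258),(320,192)]),
'C':(c2,[(270,147),(150,210),(117,178),(235,112)]),'D':(c2,[(203,70),(90,120),(60,90),(172,37)]),
'1':(c2,[(630,350),(572,385),(515,345),(575,297)]),'mat':(c2b,[(390,212),(295,253),(180,120),(268,85)])}
H={'1':100,'mat':4}
for k in sc:
    f,a=sc[k];g,b=sd[k];print(k)
    for p,q in zip(a,b):
        x,e=tri(S,f(p),D,g(q)); print(' ',np.round(x),round(e,1),np.round(onz(S,f(p),H.get(k,50))[:2]),np.round(onz(D,g(q),H.get(k,50))[:2]))
print('fence +y end'); 
for p in [(247,487),(215,518)]: print(np.round(onz(S,c1b(p),41)))
print(np.round(onz(S,c1((62,124)),41)),'stopinner side',np.round(onz(D,c2((668,440)),41)),np.round(onz(D,c2((710,440)),41)),np.round(onz(D,c2((588,487)),40)))
for p in [(530,72),(545,70)]: print(np.round(onz(D,c2b(p),41)))
E
python3 m.py
```

```text
A
  [ 526. -199.   50.] 2.6 [ 525. -198.] [ 527. -200.]
  [ 430. -187.   53.] 1.3 [ 428. -189.] [ 432. -186.]
  [ 435. -142.   38.] 1.8 [ 440. -135.] [ 429. -150.]
  [ 531. -157.   43.] 4.7 [ 533. -151.] [ 528. -163.]
B
  [ 535. -101.   49.] 3.3 [534. -99.] [ 535. -102.]
  [439. -89.  49.] 3.5 [438. -88.] [440. -91.]
  [440. -45.  37.] 3.0 [445. -39.] [434. -55.]
  [537. -57.  48.] 6.6 [536. -54.] [538. -61.]
C
  [542.   2.  45.] 5.7 [541.   6.] [540.  -4.]
  [440.  11.  40.] 4.8 [443.  16.] [436.   1.]
  [443.  56.  35.] 5.3 [449.  62.] [437.  41.]
  [543.  44.  50.] 5.7 [541.  46.] [544.  41.]
D
  [556.  98.  47.] 4.4 [555. 100.] [555.  93.]
  [459. 106.  46.] 1.4 [460. 107.] [457. 102.]
  [462. 153.  42.] 4.1 [464. 156.] [459. 143.]
  [561. 142.  48.] 2.2 [561. 143.] [561. 139.]
1
  [ 564. -310.   93.] 3.6 [ 565. -304.] [ 560. -314.]
  [ 518. -307.   94.] 0.7 [ 520. -302.] [ 514. -309.]
  [ 518. -262.   88.] 0.0 [ 523. -254.] [ 510. -267.]
  [ 566. -260.   95.] 8.2 [ 565. -254.] [ 566. -265.]
mat
  [467. 267.   2.] 4.2 [466. 268.] [467. 263.]
  [382. 274.   1.] 5.3 [381. 276.] [383. 268.]
  [392. 486.   4.] 5.7 [390. 488.] [394. 483.]
  [478. 484.   3.] 2.7 [477. 485.] [478. 480.]
fence +y end
[637. 310.  41.]
[661. 308.  41.]
[ 589. -362.   41.] stopinner side [ 568. -351.   41.] [ 588. -368.   41.] [ 505. -341.   40.]
[641. 305.  41.]
[653. 299.  41.]
```

```bash
cat >> h.py <<'E'
import sys
def plan(x,y,z,yawdeg=None,n=None):
    s=r.read_state(); p=s['ee_pos']; yaw=s['tool_rot'][2]
    d=np.array([x,y,z])-p
    if yawdeg is not None:
        t=-(np.radians(yawdeg)-yaw); t=(t+np.pi)%(2*np.pi)-np.pi
        print('turn total share',round(t/np.pi,4),'deg',round(np.degrees(t),2))
        yaw=np.radians(yawdeg)
    c,s_=np.cos(yaw),np.sin(yaw)
    v=np.array([c*d[0]+s_*d[1],s_*d[0]-c*d[1],-d[2]])/40
    n=n or int(np.ceil(np.linalg.norm(v)/1.0))
    print('total shares',np.round(v,3),'n',n,'per row',np.round(v/n,3), 'after turning')
E
python3 -c "
from h import *
plan(520,122,250,84.5)"
```

```text
turn total share -0.0728 deg -13.11
total shares [-10.314   9.25   -0.484] n 14 per row [-0.737  0.661 -0.035] after turning
```

Call:
{"op": "servo_tool", "data": {
  "increments": [
    [[-0.7,0.6,0],-0.0364],
    [[-0.7,0.6,0],-0.0364],
    [[-0.74,0.66,-0.03],0],
    [[-0.74,0.66,-0.03],0],
    [[-0.74,0.66,-0.03],0],
    [[-0.74,0.66,-0.03],0],
    [[-0.74,0.66,-0.03],0],
    [[-0.74,0.66,-0.03],0],
    [[-0.74,0.66,-0.03],0],
    [[-0.74,0.66,-0.03],0]
  ],
  "claw": 85
}}

```text
time_s: 0.98
ee_pos: [411.0, 244.2, 240.9]
tool_rot: [-3.141, 0.0, 1.475]
wrist_force: [0.4, 1.4, 0.6]
opening: 72.6
```

```bash
python3 -c "
from h import *
plan(480,122,250,84.5)"
```

```text
turn total share -0.0 deg -0.0
total shares [-2.877  2.01  -0.227] n 4 per row [-0.719  0.503 -0.057] after turning
```

Call:
{"op": "servo_tool", "data": {
  "increments": [
    [[-0.72,0.5,-0.05],0],
    [[-0.72,0.5,-0.05],0],
    [[-0.7,0.45,-0.05],0],
    [[-0.4,0.2,0],0],
    [[0,0,0],0],
    [[0,0,0],0]
  ]
}}

```text
time_s: 1.48
ee_pos: [466.3, 137.9, 246.7]
tool_rot: [-3.141, -0.0, 1.472]
wrist_force: [-0.8, -0.1, -0.3]
opening: 72.6
```

```bash
python3 -c "
from h import *
snap('wrist','w1'); print(r.read_state()['ee_pos'])"
```

```text
[465.88198192 138.72621514 246.64717592]
```

```bash
python3 - <<'E'
import cv2
a=cv2.imread('pics/w1.png'); cv2.imwrite('pics/w1c.png',cv2.resize(a[140:310,190:390],None,fx=4,fy=3.5,interpolation=cv2.INTER_CUBIC))
cv2.imwrite('pics/w1d.png',cv2.resize(a[140:310,0:200],None,fx=4,fy=3.5,interpolation=cv2.INTER_CUBIC))
E
cat >> h.py <<'E'
from scipy.spatial.transform import Rotation as Ro
def wT(d,s):
    T=np.eye(4);T[:3,:3]=Ro.from_euler('xyz',s['tool_rot']).as_matrix();T[:3,3]=s['ee_pos']; return T@d['hand_eye']
E
cat > m2.py <<'E'
from h import *
d,s=load('w1');T=wT(d,s)
c=lambda p:(190+(p[0]+.5)/4-.5,140+(p[1]+.5)/3.5-.5)
e=lambda p:(0+(p[0]+.5)/4-.5,140+(p[1]+.5)/3.5-.5)
for n,f,P in [('D',c,[(415,98),(590,98),(430,386),(593,386)]),('C',c,[(72,80),(247,80),(97,370),(260,370)]),('B',e,[(455,93),(632,93),(510,381),(673,383)]),('A',e,[(82,95),(262,95),(170,380),(330,383)])]:
    X=np.array([onz(d,f(p),50,T)[:2] for p in P]); ax=(X[2:].mean(0)-X[:2].mean(0))
    print(n,np.round(X,1).tolist(),'c',np.round(X.mean(0),1),'len',np.round(np.linalg.norm(ax),1),'ang',np.round(np.degrees(np.arctan2(ax[1],ax[0])),1),'w',np.round([np.linalg.norm(X[0]-X[1]),np.linalg.norm(X[2]-X[3])],1))
a=onz(d,e((10,518)),41,T);b=onz(d,c((800,518)),41,T);g=onz(d,(468,288.5),41,T);print('fence',a,b,g,np.degrees(np.arctan2(*(b-a)[:2][::1])))
k=onz(d,(0+178/4,140+447/3.5),0,T);print('caddy1 foot corner +y,fence',k)
E
python3 m2.py
```

```text
D [[456.2, 106.1], [460.9, 153.7], [554.8, 98.0], [559.6, 146.1]] c [507.9 126. ] len 98.9 ang -4.5 w [47.8 48.3]
C [[441.5, 13.9], [446.1, 61.3], [539.3, 1.0], [544.0, 48.9]] c [492.7  31.3] len 98.7 ang -7.4 w [47.6 48.1]
B [[435.4, -89.4], [440.1, -41.3], [533.3, -102.0], [538.7, -54.2]] c [486.9 -71.7] len 99.1 ang -7.4 w [48.3 48.2]
A [[426.0, -191.0], [430.8, -142.1], [523.0, -202.1], [528.8, -155.3]] c [ 477.2 -172.6] len 98.2 ang -7.1 w [49.2 47.1]
fence [ 574.64120309 -281.34181233   41.        ] [622.65454905 206.82546444  41.        ] [633.60940397 305.53167531  41.        ] 5.617219360940743
caddy1 foot corner +y,fence [ 5.71291010e+02 -2.60626427e+02  5.68434189e-14]
```

```bash
python3 -c "
from h import *
plan(535,124,90,84.4);plan(535,124,8,84.4)"
```

```text
turn total share 0.0002 deg 0.03
total shares [-0.198  1.756  3.916] n 5 per row [-0.04   0.351  0.783] after turning
turn total share 0.0002 deg 0.03
total shares [-0.198  1.756  5.966] n 7 per row [-0.028  0.251  0.852] after turning
```

Call:
{"op": "servo_tool", "data": {
  "increments": [
    [[-0.04,0.35,0.7],0],
    [[-0.04,0.35,0.8],0],
    [[-0.04,0.35,0.8],0],
    [[-0.04,0.35,0.8],0],
    [[-0.04,0.35,0.8],0],
    [[0,0,0.6],0],
    [[0,0,0.6],0],
    [[0,0,0.5],0],
    [[0,0,0.3],0],
    [[0,0,0],0]
  ]
}}

```text
time_s: 2.37
ee_pos: [532.3, 125.2, 8.2]
tool_rot: [-3.136, 0.001, 1.476]
wrist_force: [-0.9, 0.1, -0.8]
opening: 72.4
```

```bash
python3 -c "
from h import *
snap('wrist','w2');plan(535,124,8,84.4)"
```

```text
turn total share 0.001 deg 0.19
total shares [-0.025  0.044  0.041] n 1 per row [-0.025  0.044  0.041] after turning
```

Call:
{"op": "servo_tool", "data": {
  "increments": [
    [[0,0,0],0],
    [[0,0,0],0],
    [[0,0,0],0],
    [[0,0,0],0],
    [[0,0,0],0],
    [[0,0,0],0]
  ],
  "claw": 0
}}

```text
time_s: 2.92
ee_pos: [536.3, 124.4, 12.3]
tool_rot: [3.139, -0.001, 1.475]
wrist_force: [-0.2, 1.5, 7.2]
opening: 49.3
```

Call:
{"op": "servo_tool", "data": {
  "increments": [
    [[0,0,-0.2],0],
    [[0,0,-0.3],0],
    [[0,0,-0.3],0],
    [[0,0,-0.3],0],
    [[0,0,0],0],
    [[0,0,0],0]
  ]
}}

```text
time_s: 3.42
ee_pos: [535.9, 123.8, 55.7]
tool_rot: [3.14, -0.0, 1.475]
wrist_force: [0.0, 1.2, -1.5]
opening: 49.7
```

```bash
python3 -c "
from h import *
snap('wrist','w3');snap('side','s3')
d=cv2.imread('pics/s3.png')[100:280,200:440];cv2.imwrite('pics/s3c.png',cv2.resize(d,None,fx=3,fy=3))"
```

Call:
{"op": "servo_tool", "data": {
  "increments": [
    [[0,0,-0.25],0],
    [[0,0,0],0],
    [[0,0,0],0],
    [[0,0,0],0],
    [[0,0,0],0]
  ],
  "claw": 57
}}

```text
time_s: 3.93
ee_pos: [535.1, 123.9, 64.7]
tool_rot: [-3.141, 0.0, 1.475]
wrist_force: [-0.2, -0.3, -1.5]
opening: 50.0
```

```bash
python3 -c "
from h import *
snap('wrist','w4');print(r.read_state())"
```

```text
{'time_s': 3.9833, 'q': array([ 1.01762510e-01,  4.92752717e-01,  1.78725223e+00, -1.01932623e-04,
        8.62040994e-01, -1.37288877e+00]), 'qvel': array([-4.72764619e-04,  1.65367860e-03,  9.27993330e-04, -7.57581254e-04,
       -8.89600281e-05,  2.77513524e-04]), 'joint_torque': array([-3.57067373e-03, -5.32507360e+01, -1.91793752e+01,  8.91440897e-03,
        7.45485001e-02,  9.04150465e-05]), 'ee_pos': array([535.07924874, 123.86905243,  64.67906445]), 'tool_rot': array([-3.14116342e+00,  1.64969867e-04,  1.47471768e+00]), 'wrist_force': array([-0.6870803 ,  0.23868495, -2.14035339]), 'moment': array([-0.02378303, -0.09345611,  0.00134625]), 'opening': 49.181130297735656}
```

Call:
{"op": "servo_tool", "data": {
  "increments": [
    [[0,0,0],0],
    [[0,0,0],0],
    [[0,0,0],0]
  ],
  "claw": 58
}}

```text
time_s: 4.23
ee_pos: [535.2, 123.9, 64.8]
tool_rot: [-3.141, 0.0, 1.475]
wrist_force: [0.1, 0.7, -1.3]
opening: 49.7
```

```bash
python3 -c "
from h import *
s=r.read_state();print(s['moment'],s['opening'],s['wrist_force'])"
```

```text
[ 0.00584778 -0.05545298 -0.04138604] 49.72205060845884 [ 0.0986706   0.67804158 -1.33427814]
```

Call:
{"op": "servo_tool", "data": {
  "increments": [
    [[0,0,0],0],
    [[0,0,0],0]
  ],
  "claw": 58.5
}}

```text
time_s: 4.4
ee_pos: [535.2, 123.9, 64.8]
tool_rot: [-3.141, 0.0, 1.475]
wrist_force: [0.5, -1.0, -2.4]
opening: 50.1
```

```bash
python3 -c "
from h import *
s=r.read_state();print(s['moment'],s['opening'],s['wrist_force'])"
```

```text
[ 0.01018845 -0.13357611 -0.0211352 ] 50.05869471811139 [ 0.47430403 -1.0270972  -2.44085319]
```

Call:
{"op": "servo_tool", "data": {
  "increments": [
    [[0,0,0],0],
    [[0,0,0],0]
  ],
  "claw": 59
}}

```text
time_s: 4.57
ee_pos: [535.3, 123.9, 65.0]
tool_rot: [3.142, 0.0, 1.475]
wrist_force: [-0.3, -0.8, 0.1]
opening: 50.1
```

```bash
python3 -c "
from h import *
s=r.read_state();print(s['moment'],s['opening'],s['wrist_force'])
snap('wrist','w5')"
```

```text
[-0.03936343  0.05282474 -0.00067619] 50.0627228826509 [-0.30063393 -0.81849329  0.12424776]
```

Call:
{"op": "servo_tool", "data": {
  "increments": [
    [[0,0,0],0],
    [[0,0,0],0],
    [[0,0,0],0],
    [[0,0,0],0]
  ],
  "claw": 59
}}

```text
time_s: 4.95
ee_pos: [535.4, 123.9, 65.0]
tool_rot: [3.141, 0.0, 1.475]
wrist_force: [0.6, 0.4, -0.6]
opening: 50.3
```

```bash
python3 -c "
from h import *
snap('wrist','w6');snap('side','s6')
d=cv2.imread('pics/s6.png')[100:280,200:440];cv2.imwrite('pics/s6c.png',cv2.resize(d,None,fx=3,fy=3))"
```

Call:
{"op": "servo_tool", "data": {
  "increments": [
    [[0,0,0],0],
    [[0,0,0],0],
    [[0,0,0],0],
    [[0,0,0],0]
  ],
  "claw": 85
}}

```text
time_s: 5.38
ee_pos: [535.2, 123.9, 64.9]
tool_rot: [-3.142, 0.0, 1.475]
wrist_force: [-0.0, 1.1, -0.2]
opening: 72.5
```

```bash
python3 -c "
from h import *
snap('wrist','w7')"
python3 -c "
from h import *
d,s=load('w7');T=wT(d,s)
for p in [(279,126),(377,130),(282,299),(367,302)]: print(np.round(onz(d,p,50,T),1))
plan(535,124,14,84.4)"
```

```text
[470.1 108.5  50. ]
[476.6 156.1  50. ]
[567.3  96.9  50. ]
[574.  145.8  50. ]
turn total share 0.0005 deg 0.09
total shares [ 0.003 -0.006  1.273] n 2 per row [ 0.001 -0.003  0.637] after turning
```

Call:
{"op": "servo_tool", "data": {
  "increments": [
    [[0,0.34,0.4],0],
    [[0,0,0.5],0],
    [[0,0,0.37],0],
    [[0,0,0],0]
  ]
}}

```text
time_s: 5.77
ee_pos: [546.8, 122.3, 11.6]
tool_rot: [-3.137, 0.001, 1.475]
wrist_force: [-0.2, -0.0, -0.3]
opening: 72.4
```

Call:
{"op": "servo_tool", "data": {
  "increments": [
    [[0,0,0],0],
    [[0,0,0],0],
    [[0,0,0],0],
    [[0,0,0],0],
    [[0,0,0],0]
  ],
  "claw": 58.7
}}

```text
time_s: 6.18
ee_pos: [549.4, 122.7, 14.9]
tool_rot: [3.14, -0.0, 1.475]
wrist_force: [0.1, -0.7, -2.1]
opening: 50.6
```

Call:
{"op": "servo_tool", "data": {
  "increments": [
    [[0,0,-0.2],0],
    [[0,0,-0.2],0],
    [[0,-0.05,-0.2],0],
    [[0,-0.05,-0.2],0],
    [[0,0,0],0]
  ]
}}

```text
time_s: 6.6
ee_pos: [545.6, 123.2, 48.3]
tool_rot: [3.139, -0.001, 1.475]
wrist_force: [0.5, 0.1, 0.1]
opening: 50.2
```

```bash
python3 -c "
from h import *
snap('wrist','w8');snap('side','s8')
d=cv2.imread('pics/s8.png')[100:220,200:360];cv2.imwrite('pics/s8c.png',cv2.resize(d,None,fx=4,fy=4))"
python3 -c "
from h import *
d,s=load('w8');T=wT(d,s)
for p in [(269,110),(379,110),(277,304),(371,304)]: print(np.round(onz(d,p,50,T),1))
print(s['ee_pos'])"
```

```text
[472.5 106.9  50. ]
[477. 154.  50.]
[569.3  96.8  50. ]
[574.  145.6  50. ]
[545.60904188 123.16953875  48.30318095]
```

Call:
{"op": "servo_tool", "data": {
  "increments": [
    [[0,-0.03,0],0],
    [[0,0,0.45],0],
    [[0,0,0.41],0],
    [[0,0,0],0]
  ],
  "claw": 75
}}

```text
time_s: 7.03
ee_pos: [541.2, 122.8, 9.1]
tool_rot: [-3.137, 0.001, 1.475]
wrist_force: [-0.3, -0.6, -0.2]
opening: 64.1
```

Call:
{"op": "servo_tool", "data": {
  "increments": [
    [[0,0,0],0],
    [[0,0,0],0],
    [[0,0,0],0],
    [[0,0,0],0],
    [[0,0,-0.3],0],
    [[0,0,-0.4],0],
    [[0,0,-0.3],0],
    [[0,0,0],0]
  ],
  "claw": 0
}}

```text
time_s: 7.7
ee_pos: [545.6, 123.3, 54.2]
tool_rot: [3.137, -0.001, 1.475]
wrist_force: [-0.0, -0.4, -1.6]
opening: 49.6
```

Call:
{"op": "servo_tool", "data": {
  "increments": [
    [[0,0,0],0],
    [[0,0,0],0],
    [[0,0,0],0]
  ],
  "claw": 58.3
}}

```text
time_s: 7.95
ee_pos: [543.0, 123.0, 51.0]
tool_rot: [-3.14, 0.0, 1.475]
wrist_force: [0.5, -0.0, -2.3]
opening: 49.5
```

Call:
{"op": "servo_tool", "data": {
  "increments": [
    [[0,0,0],0],
    [[0,0,0],0]
  ],
  "claw": 58.6
}}

```text
time_s: 8.12
ee_pos: [543.2, 123.0, 51.1]
tool_rot: [-3.14, 0.0, 1.475]
wrist_force: [0.0, -0.2, -0.7]
opening: 50.1
```

```bash
python3 -c "
from h import *
snap('wrist','w9')"
```

Call:
{"op": "servo_tool", "data": {
  "increments": [
    [[0,-0.1,-0.15],0],
    [[0,-0.2,-0.1],0],
    [[0,-0.2,-0.05],0],
    [[0,0,0],0]
  ]
}}

```text
time_s: 8.5
ee_pos: [521.6, 125.1, 64.3]
tool_rot: [-3.14, 0.0, 1.475]
wrist_force: [-1.1, -1.2, -0.3]
opening: 49.8
```

```bash
python3 -c "
from h import *
snap('wrist','w10');snap('side','s10')
d=cv2.imread('pics/s10.png')[100:220,200:360];cv2.imwrite('pics/s10c.png',cv2.resize(d,None,fx=4,fy=4))"
```

Call:
{"op": "servo_tool", "data": {
  "increments": [
    [[0,-0.2,-0.08],0],
    [[0,-0.2,-0.05],0],
    [[0,-0.2,-0.05],0],
    [[0,-0.2,0],0],
    [[0,0,0],0]
  ]
}}

```text
time_s: 9.02
ee_pos: [488.9, 128.2, 70.7]
tool_rot: [-3.139, 0.001, 1.475]
wrist_force: [-0.4, -0.2, -1.1]
opening: 50.1
```

```bash
python3 -c "
from h import *
snap('wrist','w11');snap('side','s11')
d=cv2.imread('pics/s11.png')[100:220,200:360];cv2.imwrite('pics/s11c.png',cv2.resize(d,None,fx=4,fy=4))"
```

Call:
{"op": "servo_tool", "data": {
  "increments": [
    [[0,0,0.3],0],
    [[0,0,0.3],0],
    [[0,0,0.3],0],
    [[0,0,0.3],0],
    [[0,0,0],0]
  ]
}}

```text
time_s: 9.53
ee_pos: [491.2, 127.9, 21.3]
tool_rot: [-3.139, 0.001, 1.474]
wrist_force: [0.3, 0.2, -0.6]
opening: 49.9
```

Call:
{"op": "servo_tool", "data": {
  "increments": [
    [[0,0,0],0],
    [[0,0,0],0],
    [[0,0,-0.6],0],
    [[0,0,-0.9],0],
    [[0,0,-0.5],0],
    [[0,0,0],0]
  ],
  "claw": 85
}}

```text
time_s: 10.03
ee_pos: [495.5, 128.6, 107.7]
tool_rot: [3.133, -0.002, 1.475]
wrist_force: [0.3, 0.6, 0.1]
opening: 72.2
```

```bash
python3 -c "
from h import *
snap('wrist','w12')"
cat > cad.py <<'E'
from h import *
# usage: cad.py img bl br ll lr (pixels u,v)
f=sys.argv[1];d,s=load(f);T=wT(d,s)
X=np.array([onz(d,tuple(map(float,p.split(','))),50,T)[:2] for p in sys.argv[2:6]])
ax=X[2:].mean(0)-X[:2].mean(0);L=np.linalg.norm(ax);ax/=L;lid=X[2:].mean(0)
print(np.round(X,1).tolist(),'L',round(L,1),'ang',round(np.degrees(np.arctan2(ax[1],ax[0])),1),'lidend',np.round(lid,1))
off=float(sys.argv[6]) if len(sys.argv)>6 else 27
g=lid-off*ax; c=X.mean(0)+ax*(50-off); print('grip',np.round(g,1),np.round(c,1))
plan(c[0],c[1],14,84.4)
E
python3 cad.py w12 287,209 356,209 291,330 354,330
```

```text
[[487.6, 105.1], [492.1, 151.2], [585.2, 95.4], [589.9, 143.4]] L 98.1 ang -5.1 lidend [587.5 119.4]
grip [560.6 121.8] [561.6 121.7]
turn total share 0.0005 deg 0.1
total shares [-0.003  1.688  2.298] n 3 per row [-0.001  0.563  0.766] after turning
```

Call:
{"op": "servo_tool", "data": {
  "increments": [
    [[0,0.56,0.5],0],
    [[0,0.56,0.6],0],
    [[0,0.56,0.6],0],
    [[0,0,0.5],0],
    [[0,0,0.18],0],
    [[0,0,0],0],
    [[0,0,0],0]
  ]
}}

```text
time_s: 10.67
ee_pos: [557.2, 121.6, 7.2]
tool_rot: [-3.139, 0.001, 1.475]
wrist_force: [0.5, 0.2, -0.7]
opening: 72.8
```

Call:
{"op": "servo_tool", "data": {
  "increments": [
    [[0,0,0],0],
    [[0,0,0],0],
    [[0,0,0],0],
    [[0,0,0],0],
    [[0,0,-0.3],0],
    [[0,0,-0.4],0],
    [[0,0,-0.4],0],
    [[0,0,-0.3],0],
    [[0,0,0],0]
  ],
  "claw": 0
}}

```text
time_s: 11.42
ee_pos: [560.6, 121.9, 66.8]
tool_rot: [3.137, -0.001, 1.475]
wrist_force: [1.3, 1.3, -1.6]
opening: 49.3
```

Call:
{"op": "servo_tool", "data": {
  "increments": [
    [[0,0,0],0],
    [[0,0,0],0],
    [[0,0,0],0]
  ],
  "claw": 58.3
}}

```text
time_s: 11.67
ee_pos: [557.9, 121.5, 63.0]
tool_rot: [-3.14, 0.0, 1.475]
wrist_force: [-0.9, 1.1, -2.0]
opening: 49.5
```

Call:
{"op": "servo_tool", "data": {
  "increments": [
    [[0,0,0],0],
    [[0,0,0],0]
  ],
  "claw": 58.6
}}

```text
time_s: 11.83
ee_pos: [558.3, 121.6, 63.1]
tool_rot: [-3.14, 0.0, 1.475]
wrist_force: [0.1, -0.1, -1.0]
opening: 49.9
```

```bash
python3 -c "
from h import *
snap('wrist','w13');snap('side','s13')
d=cv2.imread('pics/s13.png')[80:200,220:380];cv2.imwrite('pics/s13c.png',cv2.resize(d,None,fx=4,fy=4))"
```

Call:
{"op": "servo_tool", "data": {
  "increments": [
    [[0,0,0],0]
  ],
  "claw": 0
}}

```text
time_s: 12.02
ee_pos: [558.8, 121.6, 63.5]
tool_rot: [-3.141, 0.0, 1.475]
wrist_force: [-0.5, 0.2, 0.1]
opening: 39.3
```

Call:
{"op": "servo_tool", "data": {
  "increments": [
    [[0,0,0],0],
    [[0,0,0],0]
  ],
  "claw": 0
}}

```text
time_s: 12.18
ee_pos: [558.8, 121.6, 63.7]
tool_rot: [-3.142, 0.0, 1.475]
wrist_force: [-0.3, 0.8, 1.5]
opening: 14.5
```

```bash
python3 -c "
from h import *
snap('wrist','w14');snap('side','s14')
d=cv2.imread('pics/s14.png')[80:200,220:380];cv2.imwrite('pics/s14c.png',cv2.resize(d,None,fx=4,fy=4))"
cat >> h.py <<'E'
A0=np.radians(5.62);LY=np.array([np.sin(A0),np.cos(A0)]);LX=np.array([np.cos(A0),-np.sin(A0)]);O=np.array([601.,-31.])
def tolane(p): d=np.asarray(p)[:2]-O; return np.array([d@LX,d@LY])
def toworld(l): return O+l[0]*LX+l[1]*LY
E
python3 -c "
from h import *
d,_=load('scene0')
for p in [(268,272),(336,333),(219,234)]: print(np.round(tolane(onz(d,p,87))))
print(tolane(onz(d,(180,195),100)))
for p in [(488,105),(590,143),(540,25),(485,-78),(478,-175)]: print(p,np.round(tolane(p)))
"
python3 cad.py w14 277,145 371,145 284,322 366,322
```

```text
[121.  78.]
[ 96. 265.]
[150. -62.]
[ 164.72717723 -195.47775097]
(488, 105) [-126.  124.]
(590, 143) [-28. 172.]
(540, 25) [-66.  50.]
(485, -78) [-111.  -58.]
(478, -175) [-108. -155.]
[[502.5, 104.2], [507.0, 150.4], [605.7, 94.0], [610.3, 142.1]] L 103.6 ang -5.1 lidend [608. 118.]
grip [581.1 120.5] [579.3 120.6]
turn total share 0.0005 deg 0.09
total shares [0.025 0.513 1.243] n 2 per row [0.012 0.256 0.622] after turning
```

Call:
{"op": "servo_tool", "data": {
  "increments": [
    [[0,0,0],0],
    [[0,0,0],0],
    [[0,0.15,0],0],
    [[0,0.18,0],0],
    [[0,0,0],0]
  ],
  "claw": 85
}}

```text
time_s: 12.7
ee_pos: [574.4, 120.2, 64.1]
tool_rot: [3.139, -0.0, 1.475]
wrist_force: [0.4, -1.2, 0.5]
opening: 60.8
```

Call:
{"op": "servo_tool", "data": {
  "increments": [
    [[0,0,0.5],0],
    [[0,0,0.5],0],
    [[0,0,0.4],0],
    [[0,0,0.05],0],
    [[0,0,0],0],
    [[0,0,0],0]
  ]
}}

```text
time_s: 13.2
ee_pos: [572.4, 120.4, 6.1]
tool_rot: [3.141, -0.0, 1.475]
wrist_force: [0.5, -0.2, 0.0]
opening: 72.4
```

```bash
python3 -c "
from h import *
snap('wrist','w15');print(r.read_state()['ee_pos'])"
```

```text
[572.83790798 120.40937162   6.57337522]
```

Call:
{"op": "servo_tool", "data": {
  "increments": [
    [[0,0,0],0],
    [[0,0,0],0],
    [[0,0,0],0],
    [[0,0,0],0],
    [[0,0,-0.4],0],
    [[0,-0.3,-0.7],0],
    [[0,-0.5,-0.7],0],
    [[0,-0.6,-0.55],0],
    [[0,-0.6,0],0],
    [[0,-0.2,0],0]
  ],
  "claw": 0
}}

```text
time_s: 14.08
ee_pos: [480.7, 128.9, 100.7]
tool_rot: [-3.14, 0.0, 1.475]
wrist_force: [-1.1, -1.0, -2.1]
opening: 49.2
```

Call:
{"op": "servo_tool", "data": {
  "increments": [
    [[0,0,0],0.02],
    [[0,0,0],0.0385],
    [[0,0,0],0.0385],
    [[0,0,0],0.0385],
    [[0,0,0],0.0385],
    [[0,0,0],0.0385],
    [[0,0,0],0.0385],
    [[0,0,0],0.0385],
    [[0,0,0],0.0385],
    [[0,0,0],0.0385]
  ]
}}

```text
time_s: 14.92
ee_pos: [484.4, 128.7, 99.0]
tool_rot: [3.142, 0.001, 0.317]
wrist_force: [-0.9, 0.7, -2.0]
opening: 49.4
```

Call:
{"op": "servo_tool", "data": {
  "increments": [
    [[0,0,0],0.0385],
    [[0,0,0],0.0385],
    [[0,0,0],0.0385],
    [[0,0,0],0.0385],
    [[0,0,0],0.0385],
    [[0,0,0],0.0385],
    [[0,0,0],0.0385],
    [[0,0,0],0.0385],
    [[0,0,0],0.0385],
    [[0,0,0],0.0385]
  ]
}}

```text
time_s: 15.75
ee_pos: [484.3, 128.7, 98.9]
tool_rot: [3.14, 0.0, -0.892]
wrist_force: [0.2, 0.5, -2.3]
opening: 49.5
```

Call:
{"op": "servo_tool", "data": {
  "increments": [
    [[0,0,0],0.0385],
    [[0,0,0],0.0385],
    [[0,0,0],0.0385],
    [[0,0,0],0.0385],
    [[0,0,0],0.0385],
    [[0,0,0],0.0385],
    [[0,0,0],0.0175],
    [[0,0,0],0],
    [[0,0,0],0]
  ]
}}

```text
time_s: 16.5
ee_pos: [484.3, 128.7, 99.1]
tool_rot: [3.141, -0.0, -1.665]
wrist_force: [-0.5, 0.2, -1.9]
opening: 49.3
```

```bash
python3 -c "
from h import *
snap('wrist','w16');snap('side','s16');s=r.read_state();print(s['ee_pos'],s['tool_rot'],np.degrees(s['tool_rot'][2]),tolane(s['ee_pos']))
d=cv2.imread('pics/s16.png')[60:220,200:420];cv2.imwrite('pics/s16c.png',cv2.resize(d,None,fx=3,fy=3))"
```

```text
[484.29653085 128.72781034  99.33424079] [ 3.14102572e+00 -2.34560071e-04 -1.66519087e+00] -95.40840877972221 [-131.78469923  147.53123791]
```

Call:
{"op": "servo_tool", "data": {
  "increments": [
    [[0,-0.3,0.5],0],
    [[0,-0.5,0.5],0],
    [[0,-0.4,0.5],0],
    [[0,-0.1,0],0],
    [[0,0,0],0],
    [[0,0,0],0]
  ]
}}

```text
time_s: 17.1
ee_pos: [535.5, 123.8, 39.9]
tool_rot: [3.141, -0.0, -1.666]
wrist_force: [0.2, -0.3, -2.5]
opening: 49.5
```

```bash
python3 -c "
from h import *
snap('wrist','w17');snap('side','s17');s=r.read_state();print(s['ee_pos'],tolane(s['ee_pos']),s['wrist_force'])
d=cv2.imread('pics/s17.png')[60:220,200:420];cv2.imwrite('pics/s17c.png',cv2.resize(d,None,fx=3,fy=3))"
```

```text
[535.37928712 123.93273691  40.52568264] [-80.47790069 147.7617624 ] [ 0.73368642  0.16995796 -1.58923466]
```

```bash
python3 -c "
from h import *
d,s=load('w17');T=wT(d,s)
for p in [(8,107),(113,105),(134,243),(37,243)]: print(np.round(tolane(onz(d,p,56,T)),1))
for p in [(250,118),(398,118)]: print('base',np.round(tolane(onz(d,p,84,T)),1))
for p in [(200,94),(500,95)]: print('fence',np.round(tolane(onz(d,p,41,T)),1))
"
```

```text
[ -6.2 269.5]
[ -5.4 228.9]
[-63.4 231. ]
[-63.5 273.5]
base [ -8.8 170.3]
base [ -8.7 125.4]
fence [ -0.9 200.6]
fence [-1.  72.6]
```

Call:
{"op": "servo_tool", "data": {
  "increments": [
    [[0.2,0,0],0],
    [[0.3,0,0],0],
    [[0,-0.1,0],0],
    [[0,-0.1,0],0],
    [[0,0,0],0]
  ]
}}

```text
time_s: 17.62
ee_pos: [541.3, 102.5, 39.7]
tool_rot: [3.139, -0.0, -1.668]
wrist_force: [-3.3, -1.2, -1.2]
opening: 49.5
```

Call:
{"op": "servo_tool", "data": {
  "increments": [
    [[0,-0.1,0],0],
    [[0,-0.045,-0.07],0],
    [[0,-0.05,-0.12],0],
    [[0,-0.055,-0.14],0],
    [[0,0,0],0]
  ]
}}

```text
time_s: 18.03
ee_pos: [546.2, 102.2, 51.7]
tool_rot: [3.13, -0.001, -1.667]
wrist_force: [-11.6, -0.4, 0.7]
opening: 49.4
```

```bash
cat > look.py <<'E'
from h import *
n=sys.argv[1];y0,x0=[int(v) for v in sys.argv[2].split(',')]
s=r.read_state();print(np.round(s['ee_pos'],1),np.round(tolane(s['ee_pos']),1),np.round(s['wrist_force'],1),np.round(s['moment'],2),round(s['opening'],1))
snap('wrist','w'+n);snap('side','s'+n)
a=cv2.imread('pics/w'+n+'.png');b=cv2.imread('pics/s'+n+'.png')[y0:y0+120,x0:x0+160]
a=cv2.resize(a,(480,300));b=cv2.resize(b,(400,300),interpolation=cv2.INTER_CUBIC)
cv2.imwrite('pics/L'+n+'.png',np.hstack([a[:,90:],b]))
E
python3 look.py 18 100,220
```

```text
[546.2 102.2  51.7] [-67.6 127.2] [-11.6  -0.4   0.7] [ 0.09  1.94 -0.06] 49.4
```

Call:
{"op": "servo_tool", "data": {
  "increments": [
    [[0,-0.1,0],0],
    [[0,-0.1,-0.08],0],
    [[0,-0.08,-0.1],0],
    [[0,-0.07,-0.1],0],
    [[0,0,0],0]
  ]
}}

```text
time_s: 18.55
ee_pos: [557.1, 101.2, 62.6]
tool_rot: [3.125, -0.002, -1.667]
wrist_force: [-17.3, 1.8, 6.9]
opening: 49.2
```

```bash
python3 look.py 19 100,220
```

```text
[557.1 101.2  62.6] [-56.7 127.2] [-17.3   1.8   6.9] [ 0.31  2.9  -0.03] 49.2
```

Call:
{"op": "servo_tool", "data": {
  "increments": [
    [[0,-0.07,-0.11],0],
    [[0,-0.08,-0.11],0],
    [[0,-0.12,-0.11],0],
    [[0,-0.12,-0.1],0],
    [[0,-0.14,-0.08],0],
    [[0,-0.14,-0.08],0],
    [[0,0,0],0]
  ]
}}

```text
time_s: 19.23
ee_pos: [596.0, 98.2, 89.0]
tool_rot: [-3.137, 0.001, -1.667]
wrist_force: [0.5, 0.5, -1.6]
opening: 49.4
```

```bash
python3 look.py 20 100,220
```

```text
[596.   98.2  89. ] [-17.6 128.1] [ 0.5  0.5 -1.6] [ 0.06 -0.03 -0.02] 49.4
```

Call:
{"op": "servo_tool", "data": {
  "increments": [
    [[0,0.5,0],0],
    [[0,0.5,0],0],
    [[0,0.05,0.3],0],
    [[0,0,0.15],0],
    [[0,0,0],0]
  ]
}}

```text
time_s: 19.75
ee_pos: [549.8, 102.3, 68.5]
tool_rot: [3.139, -0.0, -1.667]
wrist_force: [-0.7, -1.2, -1.6]
opening: 49.6
```

Call:
{"op": "servo_tool", "data": {
  "increments": [
    [[0,-0.15,0],0],
    [[0,-0.1,0],0],
    [[0,-0.05,0],0],
    [[0,0,0],0]
  ]
}}

```text
time_s: 20.08
ee_pos: [564.8, 101.0, 70.2]
tool_rot: [-3.139, 0.0, -1.667]
wrist_force: [0.0, 0.1, -1.2]
opening: 49.5
```

```bash
python3 look.py 21 100,220
```

```text
[564.8 101.   70.2] [-48.9 127.8] [ 0.   0.1 -1.2] [ 0.03  0.01 -0.01] 49.5
```

Call:
{"op": "servo_tool", "data": {
  "increments": [
    [[0,-0.08,0],0],
    [[0,-0.08,-0.03],0],
    [[0,-0.08,-0.06],0],
    [[0,-0.07,-0.07],0],
    [[0,0,0],0]
  ]
}}

```text
time_s: 20.6
ee_pos: [571.2, 100.0, 75.4]
tool_rot: [3.133, -0.001, -1.667]
wrist_force: [-8.1, 0.6, 1.9]
opening: 49.3
```

```bash
python3 look.py 22 100,220
```

```text
[571.2 100.   75.4] [-42.5 127.5] [-8.1  0.6  1.9] [ 0.1   1.56 -0.01] 49.3
```

Call:
{"op": "servo_tool", "data": {
  "increments": [
    [[0,-0.08,-0.03],0],
    [[0,-0.08,-0.05],0],
    [[0,-0.08,-0.05],0],
    [[0,-0.08,-0.05],0],
    [[0,0,0],0]
  ]
}}

```text
time_s: 21.12
ee_pos: [588.7, 98.7, 83.6]
tool_rot: [-3.14, 0.0, -1.667]
wrist_force: [0.5, -0.6, -1.3]
opening: 49.6
```

```bash
python3 look.py 23 100,220
```

```text
[588.7  98.7  83.6] [-24.9 127.9] [ 0.5 -0.6 -1.3] [ 0.05 -0.05  0.  ] 49.6
```

Call:
{"op": "servo_tool", "data": {
  "increments": [
    [[0,0.4,0],0],
    [[0,0.25,0.1],0],
    [[0,0,0.1],0],
    [[0,0,0],0]
  ]
}}

```text
time_s: 21.55
ee_pos: [561.0, 101.2, 74.4]
tool_rot: [3.14, -0.0, -1.667]
wrist_force: [0.1, 0.4, -2.1]
opening: 49.6
```

Call:
{"op": "servo_tool", "data": {
  "increments": [
    [[0,-0.1,0],0],
    [[0,-0.1,0],0],
    [[0,-0.1,0],0],
    [[0,-0.08,0],0],
    [[0,0,0],0]
  ]
}}

```text
time_s: 21.97
ee_pos: [576.0, 99.9, 75.5]
tool_rot: [3.138, -0.0, -1.667]
wrist_force: [-6.6, 2.2, 6.3]
opening: 49.6
```

```bash
python3 look.py 24 100,220
```

```text
[576.   99.9  75.5] [-37.7 127.8] [-6.6  2.2  6.3] [ 0.22  1.02 -0.06] 49.6
```

Contact again with 6.6 N; keep pushing straight at this height.

Call:
{"op": "servo_tool", "data": {
  "increments": [
    [[0,-0.1,0],0],
    [[0,-0.1,0],0],
    [[0,-0.08,0],0],
    [[0,0,0],0]
  ]
}}

```text
time_s: 22.4
ee_pos: [578.4, 99.6, 76.1]
tool_rot: [3.122, -0.001, -1.667]
wrist_force: [-27.2, 3.1, 31.4]
opening: 49.4
```

```bash
python3 look.py 25 100,220
```

```text
[578.4  99.6  76.1] [-35.3 127.7] [-27.2   3.1  31.4] [ 0.72  4.8  -0.03] 49.4
```

Call:
{"op": "servo_tool", "data": {
  "increments": [
    [[0,0,-0.08],0],
    [[0,0,-0.08],0],
    [[0,0,0],0]
  ]
}}

```text
time_s: 22.75
ee_pos: [582.3, 98.9, 81.0]
tool_rot: [3.13, -0.001, -1.667]
wrist_force: [-13.5, 1.1, 9.8]
opening: 49.5
```

```bash
python3 look.py 26 100,220
```

```text
[582.3  98.9  81. ] [-31.3 127.5] [-13.5   1.1   9.8] [ 0.29  2.63 -0.03] 49.5
```

Call:
{"op": "servo_tool", "data": {
  "increments": [
    [[0,0.4,0],0],
    [[0,0.6,0],0],
    [[0,0.2,0.4],0],
    [[0,0,0.47],0],
    [[0,0,0],0],
    [[0,0,0],0]
  ]
}}

```text
time_s: 23.35
ee_pos: [540.7, 103.2, 46.5]
tool_rot: [3.14, -0.0, -1.667]
wrist_force: [0.2, 0.1, -1.4]
opening: 49.4
```

```bash
python3 look.py 27 100,220
```

```text
[540.7 103.2  46.5] [-73.2 127.6] [ 0.2  0.1 -1.4] [0.06 0.04 0.03] 49.4
```

```bash
python3 -c "
import cv2
d=cv2.imread('pics/s27.png')[140:190,270:340];cv2.imwrite('pics/x.png',cv2.resize(d,None,fx=10,fy=10,interpolation=cv2.INTER_CUBIC))"
cat >> h.py <<'E'
def onlaney(d,px,y,T=None):
    o,v=ray(d,px,T); n=np.r_[LY,0]; p0=np.r_[toworld((0,y)),0]
    P=o+v*((p0-o)@n)/(v@n); return np.r_[tolane(P),P[2]]
E
python3 -c "
from h import *
d,s=load('s27')
for p in [(460,258),(365,378),(165,345),(245,185)]:
    print(np.round(onlaney(d,(270+p[0]/10-.45,140+p[1]/10-.45),102.6),1))"
```

```text
[-13.4 102.6  47.6]
[-48.8 102.6  15.8]
[-117.5  102.6   64.2]
[-87.9 102.6 111.1]
```

Call:
{"op": "servo_tool", "data": {
  "increments": [
    [[0,0,0.1],0],
    [[0,0,0.1],0],
    [[0,0,0.08],0],
    [[0,0,0],0]
  ]
}}

```text
time_s: 23.78
ee_pos: [540.0, 103.6, 38.1]
tool_rot: [3.141, 0.0, -1.667]
wrist_force: [-10.0, 1.1, 25.4]
opening: 49.5
```

Call:
{"op": "servo_tool", "data": {
  "increments": [
    [[0,-0.12,0],0],
    [[0,-0.12,0],0],
    [[0,-0.12,0],0],
    [[0,0,0],0]
  ]
}}

```text
time_s: 24.12
ee_pos: [547.8, 102.6, 38.4]
tool_rot: [3.13, -0.001, -1.667]
wrist_force: [-20.4, 1.1, 41.3]
opening: 49.5
```

```bash
python3 look.py 28 100,220
```

```text
[547.8 102.6  38.4] [-66.  127.7] [-20.4   1.1  41.3] [ 0.33  3.36 -0.01] 49.5
```

Call:
{"op": "servo_tool", "data": {
  "increments": [
    [[0,0,-0.14],0],
    [[0,0,0],0],
    [[0,0,0],0]
  ]
}}

```text
time_s: 24.47
ee_pos: [554.5, 102.1, 42.1]
tool_rot: [3.141, 0.0, -1.667]
wrist_force: [-5.8, 1.2, 11.1]
opening: 49.3
```

Call:
{"op": "servo_tool", "data": {
  "increments": [
    [[0,0,0],0],
    [[0,0,0],0]
  ],
  "claw": 58.3
}}

```text
time_s: 24.63
ee_pos: [554.3, 102.1, 41.9]
tool_rot: [3.141, 0.0, -1.667]
wrist_force: [-6.9, 1.7, 11.7]
opening: 49.4
```

```bash
python3 look.py 29 100,220
```

```text
[554.3 102.1  41.9] [-59.5 127.9] [-6.9  1.7 11.7] [ 0.07  0.49 -0.03] 49.4
```

Call:
{"op": "servo_tool", "data": {
  "increments": [
    [[0,0,0],0],
    [[0,0.08,-0.07],0],
    [[0,0.08,-0.07],0],
    [[0,0.08,-0.07],0],
    [[0,0,0],0]
  ],
  "claw": 58.5
}}

```text
time_s: 25.15
ee_pos: [545.0, 102.8, 50.0]
tool_rot: [-3.141, -0.0, -1.667]
wrist_force: [-0.7, 0.5, -1.9]
opening: 49.7
```

```bash
python3 look.py 30 100,220
```

```text
[545.  102.8  50. ] [-68.9 127.7] [-0.7  0.5 -1.9] [0.04 0.05 0.02] 49.7
```

Call:
{"op": "servo_tool", "data": {
  "increments": [
    [[0,0,0],0],
    [[0,0,0],0]
  ],
  "claw": 58.7
}}

```text
time_s: 25.42
ee_pos: [545.8, 102.8, 49.9]
tool_rot: [-3.141, 0.0, -1.667]
wrist_force: [-0.6, 0.1, 0.2]
opening: 49.9
```

```bash
python3 look.py 31 100,220
```

```text
[545.8 102.8  49.9] [-68.  127.8] [-0.6  0.1  0.2] [0.03 0.01 0.02] 49.9
```

Call:
{"op": "servo_tool", "data": {
  "increments": [
    [[0,0,-0.5],0],
    [[0,0,-0.5],0],
    [[0,0,-0.5],0],
    [[0,0,0],0],
    [[0,0,0],0]
  ],
  "claw": 85
}}

```text
time_s: 25.93
ee_pos: [546.5, 102.9, 110.8]
tool_rot: [-3.139, 0.0, -1.667]
wrist_force: [0.2, 0.2, -0.6]
opening: 72.4
```

```bash
python3 look.py 32 100,220
```

```text
[546.5 102.9 110.8] [-67.4 127.9] [ 0.2  0.2 -0.6] [-0.01  0.02  0.01] 72.4
```

```bash
cat > cad2.py <<'E'
from h import *
# flipped tool: args img bl br ll lr (base-left, base-right, lid-left, lid-right), L
f=sys.argv[1];d,s=load(f);T=wT(d,s)
X=np.array([tolane(onz(d,tuple(map(float,p.split(','))),50,T)) for p in sys.argv[2:6]])
ax=X[2:].mean(0)-X[:2].mean(0);Ln=np.linalg.norm(ax);ax/=Ln
print(np.round(X,1).tolist(),'len',round(Ln,1),'axis ang in lane',round(np.degrees(np.arctan2(ax[1],ax[0])),1))
L=float(sys.argv[6]); c=X.mean(0)+ax*(L-50); w=toworld(c); print('grip lane',np.round(c,1),'now',np.round(tolane(r.read_state()['ee_pos']),1))
plan(w[0],w[1],float(sys.argv[7]),float(sys.argv[8]))
E
python3 cad2.py w32 288,180 360,180 292,301 357,301 80 16 -95.6
```

```text
[[-40.2, 151.6], [-40.1, 103.8], [-133.3, 151.4], [-133.2, 102.7]] len 93.1 axis ang in lane -179.6
grip lane [-116.7  127.2] now [-69.  127.6]
turn total share 0.0005 deg 0.09
total shares [0.012 1.192 2.329] n 3 per row [0.004 0.397 0.776] after turning
```

Call:
{"op": "servo_tool", "data": {
  "increments": [
    [[0,0.4,0.3],0],
    [[0,0.4,0.5],0],
    [[0,0.43,0.5],0],
    [[0,0,0.5],0],
    [[0,0,0.4],0],
    [[0,0,0.13],0],
    [[0,0,0],0]
  ],
  "claw": 72
}}

```text
time_s: 26.62
ee_pos: [494.4, 107.4, 14.5]
tool_rot: [3.137, -0.001, -1.667]
wrist_force: [0.2, 0.5, -1.0]
opening: 61.4
```

Call:
{"op": "servo_tool", "data": {
  "increments": [
    [[0,0,0],0],
    [[0,0,0],0],
    [[0,0,0],0],
    [[0,0,0],0]
  ],
  "claw": 0
}}

```text
time_s: 26.95
ee_pos: [496.8, 107.6, 17.1]
tool_rot: [-3.14, 0.0, -1.667]
wrist_force: [-0.3, 0.2, -1.8]
opening: 49.4
```

```bash
python3 look.py 33 100,220
```

```text
[496.8 107.6  17.1] [-117.2  127.7] [-0.3  0.2 -1.8] [-0.01  0.04 -0.02] 49.4
```

Call:
{"op": "servo_tool", "data": {
  "increments": [
    [[0,0,-0.4],0],
    [[0,-0.2,-0.43],0],
    [[0,-0.35,0],0],
    [[0,-0.3,0],0],
    [[0,0,0],0],
    [[0,0,0],0]
  ]
}}

```text
time_s: 27.55
ee_pos: [530.4, 104.2, 49.8]
tool_rot: [-3.141, -0.0, -1.667]
wrist_force: [-0.8, 0.0, -1.7]
opening: 49.2
```

Call:
{"op": "servo_tool", "data": {
  "increments": [
    [[0,-0.06,0],0],
    [[0,-0.06,0],0],
    [[0,-0.06,0],0],
    [[0,0,0],0]
  ]
}}

```text
time_s: 27.88
ee_pos: [531.2, 103.8, 48.4]
tool_rot: [3.13, -0.001, -1.667]
wrist_force: [-10.9, 1.9, 4.0]
opening: 49.4
```

```bash
python3 look.py 34 100,220
```

```text
[531.2 103.8  48.4] [-82.7 127.3] [-10.9   1.9   4. ] [ 0.26  1.75 -0.08] 49.4
```

Call:
{"op": "servo_tool", "data": {
  "increments": [
    [[0,-0.06,0],0],
    [[0,-0.06,0],0],
    [[0,-0.05,-0.05],0],
    [[0,0,-0.1],0],
    [[0,0,-0.1],0],
    [[0,0,0],0]
  ]
}}

```text
time_s: 28.48
ee_pos: [537.1, 103.1, 58.2]
tool_rot: [3.129, -0.001, -1.667]
wrist_force: [-10.9, 1.6, -1.5]
opening: 49.3
```

```bash
python3 look.py 35 100,220
```

```text
[537.1 103.1  58.2] [-76.7 127.2] [-10.9   1.6  -1.5] [0.32 2.02 0.02] 49.3
```

Call:
{"op": "servo_tool", "data": {
  "increments": [
    [[0,-0.07,-0.08],0],
    [[0,-0.07,-0.1],0],
    [[0,-0.07,-0.1],0],
    [[0,-0.07,-0.08],0],
    [[0,0,0],0]
  ]
}}

```text
time_s: 29.0
ee_pos: [549.4, 101.9, 72.8]
tool_rot: [3.131, -0.001, -1.667]
wrist_force: [-10.1, -0.0, 0.6]
opening: 49.0
```

```bash
python3 look.py 36 100,220
```

```text
[549.4 101.9  72.8] [-64.3 127.2] [-10.1  -0.    0.6] [ 0.1   1.84 -0.03] 49.0
```

Call:
{"op": "servo_tool", "data": {
  "increments": [
    [[0,-0.09,-0.09],0],
    [[0,-0.09,-0.1],0],
    [[0,-0.1,-0.09],0],
    [[0,-0.1,-0.08],0],
    [[0,0,0],0]
  ]
}}

```text
time_s: 29.52
ee_pos: [565.3, 100.4, 87.5]
tool_rot: [3.132, -0.001, -1.667]
wrist_force: [-9.9, 0.9, 3.2]
opening: 49.2
```

```bash
python3 look.py 37 100,220
```

```text
[565.3 100.4  87.5] [-48.4 127.3] [-9.9  0.9  3.2] [ 0.05  1.82 -0.04] 49.2
```

Call:
{"op": "servo_tool", "data": {
  "increments": [
    [[0,-0.11,-0.07],0],
    [[0,-0.12,-0.07],0],
    [[0,-0.12,-0.06],0],
    [[0,-0.12,-0.05],0],
    [[0,0,0],0]
  ]
}}

```text
time_s: 30.03
ee_pos: [585.5, 98.5, 97.7]
tool_rot: [3.134, -0.001, -1.667]
wrist_force: [-7.6, 0.1, 2.9]
opening: 49.1
```

```bash
python3 look.py 38 100,220
```

```text
[585.5  98.5  97.7] [-28.1 127.4] [-7.6  0.1  2.9] [ 0.01  1.6  -0.03] 49.1
```

Call:
{"op": "servo_tool", "data": {
  "increments": [
    [[0,-0.16,-0.06],0],
    [[0,-0.17,-0.04],0],
    [[0,-0.18,-0.02],0],
    [[0,-0.18,-0.01],0],
    [[0,-0.18,0],0],
    [[0,0,0],0]
  ]
}}

```text
time_s: 30.63
ee_pos: [625.1, 95.1, 103.7]
tool_rot: [-3.14, -0.0, -1.667]
wrist_force: [1.4, 0.1, -1.6]
opening: 49.2
```

```bash
python3 look.py 39 100,220
```

```text
[625.1  95.1 103.7] [ 11.6 127.9] [ 1.4  0.1 -1.6] [-0.02 -0.09 -0.01] 49.2
```

Call:
{"op": "servo_tool", "data": {
  "increments": [
    [[0,0,-0.3],0],
    [[0,0.2,-0.2],0],
    [[0,0.7,0],0],
    [[0,0.8,0],0],
    [[0,0.5,0.2],0],
    [[0,0,0.4],0],
    [[0,0,0.3],0],
    [[0,0,0],0]
  ]
}}

```text
time_s: 31.4
ee_pos: [534.0, 103.8, 87.1]
tool_rot: [3.139, -0.0, -1.667]
wrist_force: [-0.5, -0.2, -2.1]
opening: 49.0
```

```bash
python3 look.py 40 100,220
```

```text
[534.  103.8  87.1] [-79.9 127.6] [-0.5 -0.2 -2.1] [ 0.01 -0.    0.02] 49.0
```

Call:
{"op": "servo_tool", "data": {
  "increments": [
    [[0,0,0.2],0],
    [[0,0,0.15],0],
    [[0,0,0.08],0],
    [[0,0,0],0]
  ]
}}

```text
time_s: 31.83
ee_pos: [535.7, 103.6, 69.7]
tool_rot: [3.14, -0.0, -1.667]
wrist_force: [-0.6, -0.3, -1.4]
opening: 48.9
```

Call:
{"op": "servo_tool", "data": {
  "increments": [
    [[0,-0.25,0],0],
    [[0,-0.25,0],0],
    [[0,-0.1,0],0],
    [[0,0,0],0],
    [[0,0,0],0]
  ]
}}

```text
time_s: 32.25
ee_pos: [560.7, 101.3, 70.6]
tool_rot: [-3.141, -0.0, -1.667]
wrist_force: [-0.1, 0.0, -1.9]
opening: 49.1
```

```bash
python3 look.py 41 100,220
```

```text
[560.7 101.3  70.6] [-53.  127.7] [-0.1  0.  -1.9] [0.06 0.02 0.01] 49.1
```

Call:
{"op": "servo_tool", "data": {
  "increments": [
    [[0,-0.1,0],0],
    [[0,-0.1,0],0],
    [[0,-0.1,0],0],
    [[0,-0.1,0],0],
    [[0,-0.1,0],0],
    [[0,0,0],0]
  ]
}}

```text
time_s: 32.85
ee_pos: [574.5, 99.8, 69.1]
tool_rot: [3.13, -0.001, -1.667]
wrist_force: [-9.5, 1.2, 0.3]
opening: 48.8
```

```bash
python3 look.py 42 100,220
```

```text
[574.5  99.8  69.1] [-39.2 127.5] [-9.5  1.2  0.3] [ 0.3   1.98 -0.01] 48.8
```

Working; continue pushing.

Call:
{"op": "servo_tool", "data": {
  "increments": [
    [[0,-0.1,0],0],
    [[0,-0.1,0],0],
    [[0,-0.1,0],0],
    [[0,-0.1,0],0],
    [[0,-0.1,0],0],
    [[0,0,0],0]
  ]
}}

```text
time_s: 33.45
ee_pos: [595.7, 97.7, 69.3]
tool_rot: [3.132, -0.001, -1.667]
wrist_force: [-7.9, 0.3, 0.5]
opening: 49.7
```

```bash
python3 look.py 43 100,220
```

```text
[595.7  97.7  69.3] [-17.9 127.5] [-7.9  0.3  0.5] [ 0.13  1.52 -0.04] 49.7
```

Call:
{"op": "servo_tool", "data": {
  "increments": [
    [[0,-0.1,0],0],
    [[0,-0.07,0.03],0],
    [[0,0,0.06],0],
    [[0,0,0.06],0],
    [[0,0,0],0]
  ]
}}

```text
time_s: 33.97
ee_pos: [602.8, 97.0, 63.1]
tool_rot: [3.134, -0.001, -1.667]
wrist_force: [-5.8, 1.4, -2.1]
opening: 49.6
```

```bash
python3 look.py 44 100,220
```

```text
[602.8  97.   63.1] [-10.8 127.6] [-5.8  1.4 -2.1] [ 0.18  1.3  -0.01] 49.6
```

Call:
{"op": "servo_tool", "data": {
  "increments": [
    [[0,0,0.06],0],
    [[0,0,0.06],0],
    [[0,0,0.04],0],
    [[0,0,0],0]
  ]
}}

```text
time_s: 34.4
ee_pos: [602.8, 97.0, 56.8]
tool_rot: [3.134, -0.001, -1.667]
wrist_force: [-6.4, 0.6, -2.6]
opening: 49.5
```

```bash
python3 look.py 45 100,220
```

```text
[602.8  97.   56.8] [-10.8 127.6] [-6.4  0.6 -2.6] [ 0.14  1.4  -0.09] 49.5
```

Call:
{"op": "servo_tool", "data": {
  "increments": [
    [[0,0,0.05],0],
    [[0,0,0.05],0],
    [[0,0,0],0]
  ]
}}

```text
time_s: 34.75
ee_pos: [603.4, 97.0, 53.4]
tool_rot: [3.135, -0.001, -1.667]
wrist_force: [-4.4, 0.4, -0.0]
opening: 49.4
```

```bash
python3 look.py 46 100,220; python3 -c "
import cv2
d=cv2.imread('pics/s46.png')[125:185,280:360];cv2.imwrite('pics/x.png',cv2.resize(d,None,fx=9,fy=9,interpolation=cv2.INTER_CUBIC))"
```

```text
[603.4  97.   53.4] [-10.1 127.6] [-4.4  0.4 -0. ] [ 0.11  1.38 -0.02] 49.4
```

Call:
{"op": "servo_tool", "data": {
  "increments": [
    [[0,0,0.05],0],
    [[0,0,0],0],
    [[0,0,0],0]
  ]
}}

```text
time_s: 35.1
ee_pos: [605.1, 96.9, 52.4]
tool_rot: [3.138, -0.0, -1.667]
wrist_force: [-4.0, 0.1, 6.2]
opening: 49.0
```

Call:
{"op": "servo_tool", "data": {
  "increments": [
    [[0,0,0],0],
    [[0,0,0],0],
    [[0,0,0],0],
    [[0,0,0],0]
  ],
  "claw": 68
}}

```text
time_s: 35.43
ee_pos: [607.3, 96.9, 52.3]
tool_rot: [-3.141, -0.0, -1.667]
wrist_force: [-0.6, 0.3, -0.4]
opening: 58.0
```

Call:
{"op": "servo_tool", "data": {
  "increments": [
    [[0,0,-0.4],0],
    [[0,0,-0.8],0],
    [[0,0,-0.8],0],
    [[0,0,-0.5],0],
    [[0,0,0],0]
  ]
}}

```text
time_s: 35.85
ee_pos: [610.4, 97.2, 157.3]
tool_rot: [-3.132, 0.001, -1.667]
wrist_force: [0.4, 0.5, -0.3]
opening: 58.3
```

```bash
python3 look.py 47 100,220
```

```text
[610.4  97.2 157.3] [ -3.2 128.5] [ 0.4  0.5 -0.3] [-0.02 -0.02 -0.03] 58.3
```

```bash
python3 -c "
from h import *
print(tolane((522.5,27.4)),tolane((492.7,31.3)));plan(522.5,27.4,110,-95.6)
d,s=load('w47');T=wT(d,s)
for p in [(293,203),(357,203),(359,278),(292,280)]: print(np.round(tolane(onz(d,p,100,T)),1))"
```

```text
[-83.84180136  50.43175929] [-113.88048914   51.39469032]
turn total share 0.0005 deg 0.09
total shares [1.938 1.945 1.077] n 3 per row [0.646 0.648 0.359] after turning
[  9.4 148.9]
[  9.5 106.2]
[-46.8 103. ]
[-48.6 151.1]
```

Call:
{"op": "servo_tool", "data": {
  "increments": [
    [[0.5,0.5,0],0],
    [[0.6,0.6,0.2],0],
    [[0.6,0.6,0.4],0],
    [[0.24,0.24,0.4],0],
    [[0,0,0.1],0],
    [[0,0,0],0]
  ],
  "claw": 72
}}

```text
time_s: 36.45
ee_pos: [519.7, 26.9, 106.0]
tool_rot: [3.137, 0.0, -1.668]
wrist_force: [0.8, -0.1, 0.4]
opening: 61.4
```

```bash
python3 look.py 48 100,220
```

```text
[519.7  26.9 106. ] [-86.6  49.7] [ 0.8 -0.1  0.4] [-0.02 -0.01  0.03] 61.4
```

```bash
cat > cad3.py <<'E'
from h import *
# args img lidL lidR baseL baseR z yaw ; grip at 20 mm from lid end
f=sys.argv[1];d,s=load(f);T=wT(d,s)
X=np.array([tolane(onz(d,tuple(map(float,p.split(','))),50,T)) for p in sys.argv[2:6]])
ax=X[2:].mean(0)-X[:2].mean(0);Ln=np.linalg.norm(ax);ax/=Ln
c=X.mean(0)-ax*30
print(np.round(X,1).tolist(),'len',round(Ln,1),'skew',round(np.degrees(np.arctan2(ax[1],-ax[0])),1),'grip lane',np.round(c,1)); w=toworld(c)
plan(w[0],w[1],float(sys.argv[6]),float(sys.argv[7]))
E
python3 cad3.py w48 289,186 360,186 290,313 356,313 16 -95.6
```

```text
[[-62.6, 72.2], [-62.6, 26.0], [-160.3, 74.6], [-160.2, 25.5]] len 97.7 skew 0.5 grip lane [-81.4  49.3]
turn total share 0.0005 deg 0.09
total shares [ 0.03  -0.048  2.297] n 3 per row [ 0.01  -0.016  0.766] after turning
```

Call:
{"op": "servo_tool", "data": {
  "increments": [
    [[0.03,-0.05,0.4],0],
    [[0,0,0.6],0],
    [[0,0,0.6],0],
    [[0,0,0.45],0],
    [[0,0,0.22],0],
    [[0,0,0],0],
    [[0,0,0],0]
  ]
}}

```text
time_s: 37.13
ee_pos: [524.8, 26.1, 17.5]
tool_rot: [-3.141, -0.0, -1.666]
wrist_force: [0.2, -0.6, -0.2]
opening: 61.7
```

Call:
{"op": "servo_tool", "data": {
  "increments": [
    [[0,0,0],0],
    [[0,0,0],0],
    [[0,0,0],0],
    [[0,0,0],0],
    [[0,0,-0.4],0],
    [[0,0.3,-0.8],0],
    [[0,0.4,-0.8],0],
    [[0,0.5,-0.7],0],
    [[0,0.2,0],0],
    [[0,0,0],0]
  ],
  "claw": 0
}}

```text
time_s: 37.97
ee_pos: [466.6, 31.3, 126.6]
tool_rot: [-3.14, -0.0, -1.667]
wrist_force: [-0.3, -0.3, -2.1]
opening: 49.3
```

```bash
python3 look.py 49 100,220
```

```text
[466.6  31.3 126.6] [-139.9   48.8] [-0.3 -0.3 -2.1] [ 0.03 -0.08 -0.  ] 49.3
```

Call:
{"op": "servo_tool", "data": {
  "increments": [
    [[0,0,0],-0.02],
    [[0,0,0],-0.0385],
    [[0,0,0],-0.0385],
    [[0,0,0],-0.0385],
    [[0,0,0],-0.0385],
    [[0,0,0],-0.0385],
    [[0,0,0],-0.0385],
    [[0,0,0],-0.0385],
    [[0,0,0],-0.0385],
    [[0,0,0],-0.0385]
  ]
}}

```text
time_s: 38.9
ee_pos: [468.3, 31.0, 123.7]
tool_rot: [3.141, 0.002, -0.51]
wrist_force: [-1.4, 0.3, -1.6]
opening: 49.2
```

Call:
{"op": "servo_tool", "data": {
  "increments": [
    [[0,0,0],-0.0385],
    [[0,0,0],-0.0385],
    [[0,0,0],-0.0385],
    [[0,0,0],-0.0385],
    [[0,0,0],-0.0385],
    [[0,0,0],-0.0385],
    [[0,0,0],-0.0385],
    [[0,0,0],-0.0385],
    [[0,0,0],-0.0385],
    [[0,0,0],-0.0385]
  ]
}}

```text
time_s: 39.73
ee_pos: [468.3, 31.0, 123.7]
tool_rot: [-3.14, 0.002, 0.7]
wrist_force: [-0.2, -0.2, -2.1]
opening: 48.8
```

Call:
{"op": "servo_tool", "data": {
  "increments": [
    [[0,0,0],-0.0385],
    [[0,0,0],-0.0385],
    [[0,0,0],-0.0385],
    [[0,0,0],-0.0385],
    [[0,0,0],-0.0385],
    [[0,0,0],-0.0385],
    [[0,0,0],-0.0175],
    [[0,0,0],0]
  ]
}}

```text
time_s: 40.4
ee_pos: [468.1, 31.0, 123.8]
tool_rot: [-3.139, 0.0, 1.477]
wrist_force: [-0.5, 0.3, -1.6]
opening: 49.0
```

```bash
python3 look.py 50 100,220; python3 -c "
from h import *
s=r.read_state();print(np.degrees(s['tool_rot'][2]));w=toworld((-86,48));plan(w[0],w[1],50,84.4)"
```

```text
[468.1  31.  123.8] [-138.3   48.7] [-0.5  0.3 -1.6] [-0.01  0.11 -0.01] 49.0
84.36522836418037
turn total share -0.0002 deg -0.03
total shares [-0.018  1.309  1.854] n 3 per row [-0.006  0.436  0.618] after turning
```

Call:
{"op": "servo_tool", "data": {
  "increments": [
    [[-0.1,0.3,0.4],0],
    [[-0.1,0.4,0.6],0],
    [[0,0.4,0.6],0],
    [[0,0.2,0.26],0],
    [[0,0,0],0],
    [[0,0,0],0]
  ]
}}

```text
time_s: 41.0
ee_pos: [518.4, 18.1, 49.9]
tool_rot: [-3.139, 0.0, 1.473]
wrist_force: [-0.4, 0.0, -0.9]
opening: 49.1
```

Call:
{"op": "servo_tool", "data": {
  "increments": [
    [[0,0.06,0],0],
    [[0,0.06,0],0],
    [[0,0.06,0],0],
    [[0,0,0],0]
  ]
}}

```text
time_s: 41.33
ee_pos: [521.1, 17.9, 51.0]
tool_rot: [-3.133, 0.001, 1.475]
wrist_force: [-9.5, -0.5, 1.7]
opening: 49.4
```

```bash
python3 look.py 51 100,220
```

```text
[521.1  17.9  51. ] [-84.3  40.8] [-9.5 -0.5  1.7] [0.01 1.52 0.08] 49.4
```

Call:
{"op": "servo_tool", "data": {
  "increments": [
    [[0,0.06,0],0],
    [[0,0.06,0],0],
    [[0,0.05,0],0],
    [[0,0,-0.06],0],
    [[0,0,-0.1],0],
    [[0,0,0],0]
  ]
}}

```text
time_s: 41.93
ee_pos: [525.0, 17.6, 56.9]
tool_rot: [-3.128, 0.0, 1.475]
wrist_force: [-13.3, -0.2, 0.5]
opening: 49.5
```

Call:
{"op": "servo_tool", "data": {
  "increments": [
    [[0,0.07,-0.08],0],
    [[0,0.07,-0.1],0],
    [[0,0.07,-0.1],0],
    [[0,0.07,-0.08],0],
    [[0,0,0],0]
  ]
}}

```text
time_s: 42.35
ee_pos: [537.5, 16.3, 71.7]
tool_rot: [-3.13, 0.001, 1.475]
wrist_force: [-12.1, -1.4, 4.4]
opening: 49.2
```

```bash
python3 look.py 52 100,220
```

```text
[537.5  16.3  71.7] [-67.8  40.9] [-12.1  -1.4   4.4] [-0.07  2.27 -0.11] 49.2
```

Call:
{"op": "servo_tool", "data": {
  "increments": [
    [[0,0.09,-0.09],0],
    [[0,0.09,-0.1],0],
    [[0,0.1,-0.09],0],
    [[0,0.1,-0.08],0],
    [[0,0,0],0]
  ]
}}

```text
time_s: 42.87
ee_pos: [554.9, 14.9, 86.6]
tool_rot: [-3.134, 0.0, 1.475]
wrist_force: [-8.8, 1.6, 2.2]
opening: 49.1
```

Call:
{"op": "servo_tool", "data": {
  "increments": [
    [[0,0.11,-0.07],0],
    [[0,0.12,-0.07],0],
    [[0,0.12,-0.06],0],
    [[0,0.12,-0.05],0],
    [[0,0,0],0]
  ]
}}

```text
time_s: 43.28
ee_pos: [574.3, 13.0, 96.7]
tool_rot: [-3.135, 0.0, 1.475]
wrist_force: [-8.0, -0.1, 3.4]
opening: 49.1
```

```bash
python3 look.py 53 100,220
```

```text
[574.3  13.   96.7] [-30.9  41.2] [-8.  -0.1  3.4] [0.04 1.6  0.01] 49.1
```

Call:
{"op": "servo_tool", "data": {
  "increments": [
    [[0,0.14,-0.05],0],
    [[0,0.14,-0.03],0],
    [[0,0,0],0],
    [[0,-0.4,-0.1],0],
    [[0,-0.7,0],0],
    [[0,-0.4,0.2],0],
    [[0,0,0.4],0],
    [[0,0,0.2],0],
    [[0,0,0],0]
  ]
}}

```text
time_s: 44.13
ee_pos: [528.8, 17.3, 70.9]
tool_rot: [-3.141, 0.0, 1.475]
wrist_force: [0.1, 0.3, -2.1]
opening: 49.2
```

```bash
python3 look.py 54 100,220; python3 -c "
import cv2
d=cv2.imread('pics/s54.png')[140:210,270:360];cv2.imwrite('pics/x.png',cv2.resize(d,None,fx=8,fy=8,interpolation=cv2.INTER_CUBIC))"
```

```text
[528.8  17.3  70.9] [-76.6  41. ] [ 0.1  0.3 -2.1] [-0.01  0.01 -0.06] 49.2
```

```bash
python3 -c "
from h import *
d,s=load('s54')
for p in [(470,358),(393,452),(255,380)]:
    print(np.round(onlaney(d,(270+p[0]/8-.45,140+p[1]/8-.45),16),1))"
```

```text
[-26.9  16.   43. ]
[-60.9  16.   13.2]
[-119.1   16.    81.7]
```

Call:
{"op": "servo_tool", "data": {
  "increments": [
    [[0,0.2,0.1],0],
    [[0,0.25,0.1],0],
    [[0,0.1,0],0],
    [[0,0.1,0],0],
    [[0,0.1,0],0],
    [[0,0.1,0],0],
    [[0,0.1,0],0],
    [[0,0,0],0]
  ]
}}

```text
time_s: 44.9
ee_pos: [552.9, 14.9, 63.2]
tool_rot: [-3.113, 0.001, 1.475]
wrist_force: [-36.4, 1.2, 41.0]
opening: 49.4
```

```bash
python3 look.py 55 100,220
```

```text
[552.9  14.9  63.2] [-52.3  41. ] [-36.4   1.2  41. ] [ 0.26  5.98 -0.03] 49.4
```

Call:
{"op": "servo_tool", "data": {
  "increments": [
    [[0,-0.3,0],0],
    [[0,-0.2,-0.3],0],
    [[0,0,-0.5],0],
    [[0,0.1,-0.05],0],
    [[0,0.2,0],0],
    [[0,0,0],0]
  ]
}}

```text
time_s: 45.5
ee_pos: [562.9, 13.8, 97.6]
tool_rot: [3.137, 0.0, 1.475]
wrist_force: [1.5, -0.4, -1.9]
opening: 49.1
```

```bash
python3 look.py 56 100,220
```

```text
[562.9  13.8  97.6] [-42.3  40.9] [ 1.5 -0.4 -1.9] [ 0.   -0.09  0.02] 49.1
```

Call:
{"op": "servo_tool", "data": {
  "increments": [
    [[0,0.12,0],0],
    [[0,0.1,0],0],
    [[0,0.06,0],0],
    [[0,0.06,0],0],
    [[0,0.06,0],0],
    [[0,0.06,0],0],
    [[0,0,0],0]
  ]
}}

```text
time_s: 46.18
ee_pos: [578.2, 12.4, 97.4]
tool_rot: [3.141, 0.0, 1.475]
wrist_force: [0.2, 1.0, -1.6]
opening: 49.3
```

```bash
python3 look.py 57 100,220
```

```text
[578.2  12.4  97.4] [-26.9  41. ] [ 0.2  1.  -1.6] [-0.02 -0.01  0.05] 49.3
```

Call:
{"op": "servo_tool", "data": {
  "increments": [
    [[0,-0.3,0],0],
    [[0,-0.15,0.1],0],
    [[0,0,0.13],0],
    [[0,0.1,0],0],
    [[0,0.1,0],0],
    [[0,0.08,0],0],
    [[0,0.08,0],0],
    [[0,0.06,0],0],
    [[0,0,0],0]
  ]
}}

```text
time_s: 47.03
ee_pos: [572.1, 13.0, 88.2]
tool_rot: [-3.132, 0.0, 1.475]
wrist_force: [-12.3, 0.3, 13.2]
opening: 49.0
```

```bash
python3 look.py 58 100,220
```

```text
[572.1  13.   88.2] [-33.  41.] [-12.3   0.3  13.2] [ 0.06  2.37 -0.04] 49.0
```

Call:
{"op": "servo_tool", "data": {
  "increments": [
    [[0,0.06,-0.02],0],
    [[0,0.07,-0.03],0],
    [[0,0.07,-0.04],0],
    [[0,0,0],0]
  ]
}}

```text
time_s: 47.47
ee_pos: [580.2, 12.3, 91.2]
tool_rot: [-3.132, 0.0, 1.475]
wrist_force: [-10.4, 0.4, 7.8]
opening: 48.8
```

```bash
python3 look.py 59 100,220
```

```text
[580.2  12.3  91.2] [-24.9  41. ] [-10.4   0.4   7.8] [ 0.09  2.05 -0.03] 48.8
```

Rotating (≈56°). Continue a bit, then switch to the ladder.

Call:
{"op": "servo_tool", "data": {
  "increments": [
    [[0,0.08,-0.02],0],
    [[0,0.08,-0.02],0],
    [[0,0.08,-0.01],0],
    [[0,0,0],0]
  ]
}}

```text
time_s: 47.9
ee_pos: [590.7, 11.3, 93.4]
tool_rot: [-3.134, 0.0, 1.475]
wrist_force: [-9.5, 0.3, 6.7]
opening: 49.3
```

```bash
python3 look.py 60 100,220
```

```text
[590.7  11.3  93.4] [-14.4  41.1] [-9.5  0.3  6.7] [ 0.12  1.91 -0.02] 49.3
```

Call:
{"op": "servo_tool", "data": {
  "increments": [
    [[0,-0.5,-0.1],0],
    [[0,-0.7,0],0],
    [[0,0,0.4],0],
    [[0,0,0.35],0],
    [[0,0,0],0],
    [[0,0,0],0]
  ]
}}

```text
time_s: 48.5
ee_pos: [546.5, 15.5, 67.5]
tool_rot: [-3.141, 0.0, 1.475]
wrist_force: [0.3, 0.4, -1.8]
opening: 48.9
```

Call:
{"op": "servo_tool", "data": {
  "increments": [
    [[0,0.2,0],0],
    [[0,0.15,0],0],
    [[0,0.1,0],0],
    [[0,0.1,0],0],
    [[0,0.1,0],0],
    [[0,0,0],0]
  ]
}}

```text
time_s: 49.0
ee_pos: [566.6, 13.5, 66.6]
tool_rot: [-3.13, 0.0, 1.475]
wrist_force: [-9.5, 0.1, 1.2]
opening: 49.4
```

```bash
python3 look.py 61 100,220
```

```text
[566.6  13.5  66.6] [-38.6  40.9] [-9.5  0.1  1.2] [ 0.07  2.05 -0.04] 49.4
```

Ladder contact (pure horizontal force). Keep pushing.

Call:
{"op": "servo_tool", "data": {
  "increments": [
    [[0,0.1,0],0],
    [[0,0.1,0],0],
    [[0,0.1,0],0],
    [[0,0.1,0],0],
    [[0,0.1,0],0],
    [[0,0,0],0]
  ]
}}

```text
time_s: 49.6
ee_pos: [588.3, 11.6, 66.9]
tool_rot: [-3.133, -0.0, 1.475]
wrist_force: [-7.2, -0.2, 1.3]
opening: 48.6
```

```bash
python3 look.py 62 100,220
```

```text
[588.3  11.6  66.9] [-16.8  41.2] [-7.2 -0.2  1.3] [0.22 1.57 0.  ] 48.6
```

Call:
{"op": "servo_tool", "data": {
  "increments": [
    [[0,0.1,0.05],0],
    [[0,0.06,0.08],0],
    [[0,0,0.08],0],
    [[0,0,0.06],0],
    [[0,0,0],0]
  ]
}}

```text
time_s: 50.12
ee_pos: [594.6, 11.0, 55.8]
tool_rot: [-3.134, 0.0, 1.475]
wrist_force: [-6.2, 0.4, -2.5]
opening: 49.1
```

Call:
{"op": "servo_tool", "data": {
  "increments": [
    [[0,0,0.06],0],
    [[0,0,0.04],0],
    [[0,0,0],0]
  ]
}}

```text
time_s: 50.37
ee_pos: [597.1, 10.7, 53.2]
tool_rot: [-3.139, 0.0, 1.475]
wrist_force: [-4.4, 0.0, 4.2]
opening: 49.1
```

```bash
python3 look.py 63 100,220
```

```text
[597.1  10.7  53.2] [-8.  41.1] [-4.4  0.   4.2] [0.15 1.08 0.02] 49.1
```

Call:
{"op": "servo_tool", "data": {
  "increments": [
    [[0,0,0.02],0],
    [[0,0,0],0],
    [[0,0,0],0],
    [[0,0,0],0]
  ],
  "claw": 68
}}

```text
time_s: 50.8
ee_pos: [599.4, 10.4, 52.4]
tool_rot: [3.14, 0.0, 1.475]
wrist_force: [-0.3, -0.4, 0.3]
opening: 58.0
```

Call:
{"op": "servo_tool", "data": {
  "increments": [
    [[0,0,-0.4],0],
    [[0,0,-0.8],0],
    [[0,0,-0.8],0],
    [[0,0,-0.2],0],
    [[0,0,0],0]
  ]
}}

```text
time_s: 51.22
ee_pos: [601.2, 10.2, 143.4]
tool_rot: [3.134, 0.0, 1.475]
wrist_force: [1.1, 0.1, -0.3]
opening: 58.0
```

```bash
python3 look.py 64 100,220; python3 -c "
from h import *
print(tolane((486.9,-71.7)));w=toworld((-83,-52));plan(w[0],w[1],120,84.4)"
```

```text
[601.2  10.2 143.4] [-3.9 41.1] [ 1.1  0.1 -0.3] [0.04 0.01 0.06] 58.0
[-109.56578989  -51.67821287]
turn total share 0.0005 deg 0.09
total shares [-2.325 -1.906  0.497] n 4 per row [-0.581 -0.477  0.124] after turning
```

Call:
{"op": "servo_tool", "data": {
  "increments": [
    [[-0.5,-0.45,0],0],
    [[-0.6,-0.48,0.1],0],
    [[-0.6,-0.48,0.2],0],
    [[-0.5,-0.4,0.2],0],
    [[-0.12,-0.1,0.1],0],
    [[0,0,0],0]
  ],
  "claw": 72
}}

```text
time_s: 51.82
ee_pos: [510.1, -74.9, 113.7]
tool_rot: [-3.136, -0.001, 1.472]
wrist_force: [-0.5, -0.3, -0.2]
opening: 61.7
```

```bash
python3 look.py 65 100,220
```

```text
[510.1 -74.9 113.7] [-86.2 -52.6] [-0.5 -0.3 -0.2] [ 0.01 -0.04  0.01] 61.7
```

```bash
python3 cad3.py w65 288,250 354,250 286,112 361,112 16 84.4
```

```text
[[-59.5, -77.8], [-59.5, -30.3], [-155.3, -76.0], [-155.3, -28.5]] len 95.8 skew 1.1 grip lane [-77.4 -53.7]
turn total share 0.0002 deg 0.04
total shares [-0.054  0.136  2.483] n 3 per row [-0.018  0.045  0.828] after turning
```

Call:
{"op": "servo_tool", "data": {
  "increments": [
    [[-0.03,0.1,0.5],0],
    [[0,0,0.7],0],
    [[0,0,0.6],0],
    [[0,0,0.45],0],
    [[0,0,0.23],0],
    [[0,0,0],0],
    [[0,0,0],0]
  ]
}}

```text
time_s: 52.5
ee_pos: [517.9, -75.6, 16.9]
tool_rot: [-3.142, -0.0, 1.476]
wrist_force: [1.0, -0.4, 0.6]
opening: 61.6
```

Call:
{"op": "servo_tool", "data": {
  "increments": [
    [[0,0,0],0],
    [[0,0,0],0],
    [[0,0,0],0],
    [[0,0,0],0],
    [[0,0,-0.4],0],
    [[0,-0.3,-0.8],0],
    [[0,-0.4,-0.8],0],
    [[0,-0.5,-0.7],0],
    [[0,-0.2,0],0],
    [[0,0,0],0]
  ],
  "claw": 0
}}

```text
time_s: 53.33
ee_pos: [459.9, -70.5, 126.1]
tool_rot: [3.14, 0.0, 1.474]
wrist_force: [-0.3, -0.1, -2.2]
opening: 49.0
```

```bash
python3 look.py 66 120,240
```

```text
[459.9 -70.5 126.1] [-136.5  -53.1] [-0.3 -0.1 -2.2] [ 0.   -0.08 -0.01] 49.0
```

Call:
{"op": "servo_tool", "data": {
  "increments": [
    [[0,0,0],0.02],
    [[0,0,0],0.0385],
    [[0,0,0],0.0385],
    [[0,0,0],0.0385],
    [[0,0,0],0.0385],
    [[0,0,0],0.0385],
    [[0,0,0],0.0385],
    [[0,0,0],0.0385],
    [[0,0,0],0.0385],
    [[0,0,0],0.0385]
  ]
}}

```text
time_s: 54.27
ee_pos: [461.7, -70.8, 123.3]
tool_rot: [-3.14, 0.002, 0.317]
wrist_force: [0.6, 0.1, -1.7]
opening: 49.3
```

Call:
{"op": "servo_tool", "data": {
  "increments": [
    [[0,0,0],0.0385],
    [[0,0,0],0.0385],
    [[0,0,0],0.0385],
    [[0,0,0],0.0385],
    [[0,0,0],0.0385],
    [[0,0,0],0.0385],
    [[0,0,0],0.0385],
    [[0,0,0],0.0385],
    [[0,0,0],0.0385],
    [[0,0,0],0.0385]
  ]
}}

```text
time_s: 55.1
ee_pos: [461.6, -70.7, 123.3]
tool_rot: [3.14, 0.002, -0.892]
wrist_force: [-0.0, 0.1, -1.4]
opening: 49.0
```

Call:
{"op": "servo_tool", "data": {
  "increments": [
    [[0,0,0],0.0385],
    [[0,0,0],0.0385],
    [[0,0,0],0.0385],
    [[0,0,0],0.0385],
    [[0,0,0],0.0385],
    [[0,0,0],0.0385],
    [[0,0,0],0.0175],
    [[0,0,0],0]
  ]
}}

```text
time_s: 55.77
ee_pos: [461.5, -70.7, 123.4]
tool_rot: [3.139, 0.0, -1.669]
wrist_force: [0.8, -0.6, -1.8]
opening: 49.5
```

```bash
python3 look.py 67 120,240; python3 -c "
from h import *
s=r.read_state();print(np.degrees(s['tool_rot'][2]));w=toworld((-86,-53));plan(w[0],w[1],50,-95.6)"
```

```text
[461.5 -70.7 123.4] [-134.9  -53.2] [ 0.8 -0.6 -1.8] [ 0.01  0.06 -0.01] 49.5
-95.38531323833783
turn total share 0.0012 deg 0.21
total shares [-0.004 -1.225  1.844] n 3 per row [-0.001 -0.408  0.615] after turning
```

Call:
{"op": "servo_tool", "data": {
  "increments": [
    [[0,-0.3,0.4],0],
    [[0,-0.4,0.6],0],
    [[0,-0.4,0.6],0],
    [[0,-0.12,0.26],0],
    [[0,0,0],0],
    [[0,0,0],0]
  ]
}}

```text
time_s: 56.37
ee_pos: [508.8, -75.1, 49.8]
tool_rot: [3.138, 0.0, -1.666]
wrist_force: [0.4, -0.6, -1.9]
opening: 49.2
```

Call:
{"op": "servo_tool", "data": {
  "increments": [
    [[0,-0.06,0],0],
    [[0,-0.06,0],0],
    [[0,-0.06,0],0],
    [[0,0,0],0]
  ]
}}

```text
time_s: 56.7
ee_pos: [513.1, -75.4, 50.9]
tool_rot: [3.135, 0.0, -1.666]
wrist_force: [-7.7, -1.0, 0.6]
opening: 48.9
```

```bash
python3 look.py 68 120,240
```

```text
[513.1 -75.4  50.9] [-83.1 -52.8] [-7.7 -1.   0.6] [-0.02  1.35  0.03] 48.9
```

Call:
{"op": "servo_tool", "data": {
  "increments": [
    [[0,-0.06,0],0],
    [[0,-0.06,0],0],
    [[0,-0.06,0],0],
    [[0,-0.02,-0.06],0],
    [[0,0,-0.1],0],
    [[0,0,0],0]
  ]
}}

```text
time_s: 57.3
ee_pos: [517.3, -75.4, 56.6]
tool_rot: [3.128, 0.001, -1.666]
wrist_force: [-13.3, 0.7, 0.7]
opening: 48.9
```

Call:
{"op": "servo_tool", "data": {
  "increments": [
    [[0,-0.07,-0.08],0],
    [[0,-0.07,-0.1],0],
    [[0,-0.07,-0.1],0],
    [[0,-0.07,-0.08],0],
    [[0,0,0],0]
  ]
}}

```text
time_s: 57.72
ee_pos: [529.8, -76.6, 71.4]
tool_rot: [3.13, 0.001, -1.666]
wrist_force: [-11.9, 1.1, 2.2]
opening: 49.2
```

```bash
python3 look.py 69 120,240
```

```text
[529.8 -76.6  71.4] [-66.4 -52.4] [-11.9   1.1   2.2] [ 0.1   2.17 -0.01] 49.2
```

Call:
{"op": "servo_tool", "data": {
  "increments": [
    [[0,-0.09,-0.09],0],
    [[0,-0.09,-0.1],0],
    [[0,-0.1,-0.09],0],
    [[0,-0.1,-0.08],0],
    [[0,0,0],0]
  ]
}}

```text
time_s: 58.23
ee_pos: [547.2, -78.4, 86.3]
tool_rot: [3.134, 0.001, -1.666]
wrist_force: [-7.6, 0.9, 2.2]
opening: 48.9
```

Call:
{"op": "servo_tool", "data": {
  "increments": [
    [[0,-0.11,-0.06],0],
    [[0,-0.12,-0.06],0],
    [[0,-0.12,-0.05],0],
    [[0,-0.12,-0.05],0],
    [[0,0,0],0]
  ]
}}

```text
time_s: 58.65
ee_pos: [566.4, -80.3, 95.2]
tool_rot: [3.135, 0.001, -1.666]
wrist_force: [-7.1, 1.0, 3.3]
opening: 49.1
```

```bash
python3 look.py 70 120,240
```

```text
[566.4 -80.3  95.2] [-29.6 -52.5] [-7.1  1.   3.3] [ 0.21  1.56 -0.04] 49.1
```

Call:
{"op": "servo_tool", "data": {
  "increments": [
    [[0,-0.09,-0.02],0],
    [[0,-0.09,-0.02],0],
    [[0,-0.09,-0.02],0],
    [[0,-0.08,0],0],
    [[0,0,0],0]
  ]
}}

```text
time_s: 59.17
ee_pos: [580.7, -81.7, 98.2]
tool_rot: [3.136, 0.001, -1.667]
wrist_force: [-7.9, 1.6, 7.0]
opening: 48.9
```

```bash
python3 look.py 71 120,240
```

```text
[580.7 -81.7  98.2] [-15.3 -52.5] [-7.9  1.6  7. ] [ 0.31  1.74 -0.04] 48.9
```

Call:
{"op": "servo_tool", "data": {
  "increments": [
    [[0,-0.08,-0.01],0],
    [[0,-0.08,0],0],
    [[0,0,0],0],
    [[0,0.4,-0.08],0],
    [[0,0.8,-0.02],0],
    [[0,0.2,0.2],0],
    [[0,0,0.4],0],
    [[0,0,0.2],0],
    [[0,0,0],0]
  ]
}}

```text
time_s: 60.02
ee_pos: [533.9, -77.6, 68.9]
tool_rot: [3.141, 0.0, -1.667]
wrist_force: [-0.9, 0.1, -1.8]
opening: 49.0
```

```bash
python3 look.py 72 120,240; python3 -c "
import cv2
d=cv2.imread('pics/s72.png')[150:240,290:400];cv2.imwrite('pics/x.png',cv2.resize(d,None,fx=7,fy=6.5,interpolation=cv2.INTER_CUBIC))"
```

```text
[533.9 -77.6  68.9] [-62.2 -53. ] [-0.9  0.1 -1.8] [ 0.01 -0.04 -0.01] 49.0
```

Call:
{"op": "servo_tool", "data": {
  "increments": [
    [[0,-0.2,0],0],
    [[0,-0.1,0],0],
    [[0,-0.1,0],0],
    [[0,-0.1,0],0],
    [[0,-0.1,0],0],
    [[0,-0.1,0],0],
    [[0,0,0],0]
  ]
}}

```text
time_s: 60.7
ee_pos: [556.6, -79.1, 67.9]
tool_rot: [3.129, 0.001, -1.666]
wrist_force: [-11.5, 1.2, 0.6]
opening: 48.9
```

Call:
{"op": "servo_tool", "data": {
  "increments": [
    [[0,-0.1,0],0],
    [[0,-0.1,0],0],
    [[0,-0.1,0],0],
    [[0,0,0],0]
  ]
}}

```text
time_s: 61.03
ee_pos: [570.2, -80.3, 68.2]
tool_rot: [3.132, 0.001, -1.667]
wrist_force: [-8.4, 1.7, 0.9]
opening: 49.4
```

```bash
python3 look.py 73 120,240
```

```text
[570.2 -80.3  68.2] [-25.8 -52.1] [-8.4  1.7  0.9] [ 0.32  1.71 -0.02] 49.4
```

Call:
{"op": "servo_tool", "data": {
  "increments": [
    [[0,-0.1,0],0],
    [[0,-0.1,0],0],
    [[0,-0.1,0],0],
    [[0,-0.05,0.05],0],
    [[0,0,0.08],0],
    [[0,0,0.08],0],
    [[0,0,0],0]
  ]
}}

```text
time_s: 61.72
ee_pos: [584.7, -82.1, 59.6]
tool_rot: [3.133, 0.001, -1.666]
wrist_force: [-6.5, 0.5, -3.4]
opening: 49.3
```

```bash
python3 look.py 74 120,240
```

```text
[584.7 -82.1  59.6] [-11.2 -52.4] [-6.5  0.5 -3.4] [0.14 1.41 0.01] 49.3
```

Call:
{"op": "servo_tool", "data": {
  "increments": [
    [[0,0,0.07],0],
    [[0,0,0.07],0],
    [[0,0,0],0]
  ]
}}

```text
time_s: 62.07
ee_pos: [584.7, -82.1, 54.0]
tool_rot: [3.133, 0.001, -1.667]
wrist_force: [-6.8, 0.4, -2.6]
opening: 49.2
```

Call:
{"op": "servo_tool", "data": {
  "increments": [
    [[0,0,0.05],0],
    [[0,0,0],0]
  ]
}}

```text
time_s: 62.23
ee_pos: [586.0, -82.3, 52.9]
tool_rot: [3.136, 0.001, -1.666]
wrist_force: [-4.9, 1.5, 2.2]
opening: 49.0
```

```bash
python3 look.py 75 120,240
```

```text
[586.  -82.3  52.9] [ -9.9 -52.5] [-4.9  1.5  2.2] [0.19 1.29 0.02] 49.0
```

Call:
{"op": "servo_tool", "data": {
  "increments": [
    [[0,0,0.04],0],
    [[0,0,0],0],
    [[0,0,0],0],
    [[0,0,0],0],
    [[0,0,0],0]
  ],
  "claw": 68
}}

```text
time_s: 62.75
ee_pos: [589.2, -83.1, 51.9]
tool_rot: [-3.141, -0.0, -1.667]
wrist_force: [-0.1, -0.5, -1.2]
opening: 57.9
```

Call:
{"op": "servo_tool", "data": {
  "increments": [
    [[0,0,-0.4],0],
    [[0,0,-0.8],0],
    [[0,0,-0.8],0],
    [[0,0,-0.2],0],
    [[0,0,0],0]
  ]
}}

```text
time_s: 63.17
ee_pos: [591.1, -83.6, 143.0]
tool_rot: [-3.135, -0.001, -1.667]
wrist_force: [1.6, -0.4, -0.1]
opening: 57.8
```

```bash
python3 look.py 76 120,240; python3 -c "
from h import *
print(tolane((477.2,-172.6)));w=toworld((-80,-154));plan(w[0],w[1],120,-95.6)"
```

```text
[591.1 -83.6 143. ] [ -4.7 -53.3] [ 1.6 -0.4 -0.1] [-0.03 -0.01  0.03] 57.8
[-109.33799804 -153.04313831]
turn total share 0.0005 deg 0.09
total shares [2.526 1.813 0.488] n 4 per row [0.632 0.453 0.122] after turning
```

B stands. Next A.

Call:
{"op": "servo_tool", "data": {
  "increments": [
    [[0.5,0.35,0],0],
    [[0.63,0.45,0.1],0],
    [[0.63,0.45,0.2],0],
    [[0.5,0.4,0.2],0],
    [[0.26,0.16,0.1],0],
    [[0,0,0],0]
  ],
  "claw": 72
}}

```text
time_s: 63.77
ee_pos: [503.3, -177.0, 113.2]
tool_rot: [3.136, 0.001, -1.669]
wrist_force: [0.8, 1.1, 0.5]
opening: 61.4
```

```bash
python3 look.py 77 120,240
```

```text
[ 503.3 -177.   113.2] [ -82.9 -154.9] [0.8 1.1 0.5] [ 0.02  0.   -0.02] 61.4
```

```bash
python3 cad3.py w77 291,183 360,183 292,306 355,306 16 -95.6
```

```text
[[-58.8, -132.9], [-58.8, -179.3], [-155.9, -130.6], [-155.8, -178.9]] len 97.1 skew 0.8 grip lane [ -77.3 -155.9]
turn total share 0.0001 deg 0.01
total shares [ 0.054 -0.066  2.469] n 3 per row [ 0.018 -0.022  0.823] after turning
```

Call:
{"op": "servo_tool", "data": {
  "increments": [
    [[0.05,-0.06,0.5],0],
    [[0,0,0.7],0],
    [[0,0,0.6],0],
    [[0,0,0.45],0],
    [[0,0,0.21],0],
    [[0,0,0],0],
    [[0,0,0],0]
  ]
}}

```text
time_s: 64.45
ee_pos: [509.6, -178.1, 17.4]
tool_rot: [3.141, 0.0, -1.666]
wrist_force: [0.7, -0.0, 0.8]
opening: 61.6
```

Call:
{"op": "servo_tool", "data": {
  "increments": [
    [[0,0,0],0],
    [[0,0,0],0],
    [[0,0,0],0],
    [[0,0,0],0],
    [[0,0,-0.4],0],
    [[0,0.2,-0.8],0],
    [[0,0.4,-0.8],0],
    [[0,0.5,-0.8],0],
    [[0,0.3,0],0],
    [[0,0,0],0]
  ],
  "claw": 0
}}

```text
time_s: 65.28
ee_pos: [451.2, -172.8, 130.6]
tool_rot: [-3.141, -0.001, -1.667]
wrist_force: [-0.9, 1.2, -2.4]
opening: 49.1
```

```bash
python3 look.py 78 140,260
```

```text
[ 451.2 -172.8  130.6] [-135.2 -155.8] [-0.9  1.2 -2.4] [ 0.03 -0.03 -0.02] 49.1
```

Call:
{"op": "servo_tool", "data": {
  "increments": [
    [[0,0,0],-0.02],
    [[0,0,0],-0.0385],
    [[0,0,0],-0.0385],
    [[0,0,0],-0.0385],
    [[0,0,0],-0.0385],
    [[0,0,0],-0.0385],
    [[0,0,0],-0.0385],
    [[0,0,0],-0.0385],
    [[0,0,0],-0.0385],
    [[0,0,0],-0.0385]
  ]
}}

```text
time_s: 66.22
ee_pos: [453.4, -173.0, 127.5]
tool_rot: [-3.142, 0.002, -0.51]
wrist_force: [-0.3, -0.1, -1.5]
opening: 49.1
```

Call:
{"op": "servo_tool", "data": {
  "increments": [
    [[0,0,0],-0.0385],
    [[0,0,0],-0.0385],
    [[0,0,0],-0.0385],
    [[0,0,0],-0.0385],
    [[0,0,0],-0.0385],
    [[0,0,0],-0.0385],
    [[0,0,0],-0.0385],
    [[0,0,0],-0.0385],
    [[0,0,0],-0.0385],
    [[0,0,0],-0.0385]
  ]
}}

```text
time_s: 67.05
ee_pos: [453.3, -172.9, 127.5]
tool_rot: [-3.139, 0.001, 0.7]
wrist_force: [-0.1, 0.2, -2.4]
opening: 49.2
```

Call:
{"op": "servo_tool", "data": {
  "increments": [
    [[0,0,0],-0.0385],
    [[0,0,0],-0.0385],
    [[0,0,0],-0.0385],
    [[0,0,0],-0.0385],
    [[0,0,0],-0.0385],
    [[0,0,0],-0.0385],
    [[0,0,0],-0.0175],
    [[0,0,0],0]
  ]
}}

```text
time_s: 67.72
ee_pos: [453.2, -172.9, 127.6]
tool_rot: [-3.139, -0.001, 1.477]
wrist_force: [0.5, 0.7, -2.0]
opening: 49.0
```

```bash
python3 look.py 79 140,260; python3 -c "
from h import *
s=r.read_state();print(np.degrees(s['tool_rot'][2]));w=toworld((-86,-156));plan(w[0],w[1],50,84.4)"
```

```text
[ 453.2 -172.9  127.6] [-133.2 -155.7] [ 0.5  0.7 -2. ] [-0.03  0.09  0.03] 49.0
84.38216623880913
turn total share -0.0001 deg -0.02
total shares [-0.006  1.181  1.95 ] n 3 per row [-0.002  0.394  0.65 ] after turning
```

Call:
{"op": "servo_tool", "data": {
  "increments": [
    [[0,0.3,0.4],0],
    [[0,0.4,0.6],0],
    [[0,0.4,0.6],0],
    [[0,0.1,0.36],0],
    [[0,0,0],0],
    [[0,0,0],0]
  ]
}}

```text
time_s: 68.32
ee_pos: [500.5, -177.4, 49.9]
tool_rot: [-3.139, -0.001, 1.474]
wrist_force: [-0.8, 0.0, -1.5]
opening: 49.0
```

Call:
{"op": "servo_tool", "data": {
  "increments": [
    [[0,0.06,0],0],
    [[0,0.06,0],0],
    [[0,0.06,0],0],
    [[0,0,0],0]
  ]
}}

```text
time_s: 68.65
ee_pos: [509.1, -178.9, 51.8]
tool_rot: [3.14, 0.001, 1.474]
wrist_force: [0.4, 0.3, -1.7]
opening: 49.2
```

```bash
python3 look.py 80 140,260
```

```text
[ 509.1 -178.9   51.8] [ -76.9 -156.2] [ 0.4  0.3 -1.7] [-0.02  0.04  0.01] 49.2
```

Call:
{"op": "servo_tool", "data": {
  "increments": [
    [[0,0.04,0.04],0],
    [[0,0.06,0],0],
    [[0,0.06,0],0],
    [[0,0,0],0]
  ]
}}

```text
time_s: 69.08
ee_pos: [515.2, -179.4, 49.4]
tool_rot: [3.141, 0.0, 1.475]
wrist_force: [0.9, -0.1, -3.0]
opening: 49.2
```

```bash
python3 look.py 81 140,260
```

```text
[ 515.2 -179.4   49.4] [ -70.8 -156.1] [ 0.9 -0.1 -3. ] [0.01 0.08 0.02] 49.2
```

```bash
python3 -c "
import cv2
d=cv2.imread('pics/s81.png')[190:250,330:410];cv2.imwrite('pics/x.png',cv2.resize(d,None,fx=9,fy=9,interpolation=cv2.INTER_CUBIC))"
```

Call:
{"op": "servo_tool", "data": {
  "increments": [
    [[0,-0.3,-0.1],0],
    [[0,-0.3,0],0],
    [[0,0,0.2],0],
    [[0,0,0.08],0],
    [[0,0,0],0]
  ]
}}

```text
time_s: 69.6
ee_pos: [490.1, -176.7, 41.3]
tool_rot: [-3.141, -0.0, 1.474]
wrist_force: [-0.1, 0.0, -2.2]
opening: 49.2
```

```bash
python3 look.py 82 140,260;python3 -c "
import cv2
d=cv2.imread('pics/s82.png')[190:250,320:410];cv2.imwrite('pics/x.png',cv2.resize(d,None,fx=8,fy=9,interpolation=cv2.INTER_CUBIC))"
```

```text
[ 490.1 -176.7   41.3] [ -96.1 -155.8] [-0.1  0.  -2.2] [ 0.08  0.08 -0.04] 49.2
```

```bash
python3 -c "
from h import *
d,s=load('s82')
for p in [(458,232),(452,315),(225,492),(408,268)]:
    print(np.round(onlaney(d,(320+p[0]/8-.45,190+p[1]/9-.45),-181),1))"
```

```text
[ -15.3 -181.    82.2]
[ -12.  -181.    43.5]
[-105.6 -181.    27.5]
[ -35.9 -181.    79.9]
```

Call:
{"op": "servo_tool", "data": {
  "increments": [
    [[0,0,0.2],0],
    [[0,0.1,0.05],0],
    [[0,0.1,0],0],
    [[0,0.08,0],0],
    [[0,0.08,0],0],
    [[0,0.06,0],0],
    [[0,0,0],0]
  ]
}}

```text
time_s: 70.28
ee_pos: [497.5, -175.5, 30.0]
tool_rot: [-3.122, -0.004, 1.476]
wrist_force: [-20.6, -1.9, 5.3]
opening: 49.2
```

```bash
python3 look.py 83 140,260
```

```text
[ 497.5 -175.5   30. ] [ -88.9 -153.9] [-20.6  -1.9   5.3] [-0.48  3.27 -0.43] 49.2
```

Call:
{"op": "servo_tool", "data": {
  "increments": [
    [[0,0,-0.1],0],
    [[0,0.02,-0.1],0],
    [[0,0.04,-0.1],0],
    [[0,0.04,-0.08],0],
    [[0,0,0],0]
  ]
}}

```text
time_s: 70.8
ee_pos: [505.4, -176.4, 45.7]
tool_rot: [-3.129, -0.003, 1.476]
wrist_force: [-10.7, 0.9, -2.1]
opening: 49.0
```

```bash
python3 look.py 84 140,260
```

```text
[ 505.4 -176.4   45.7] [ -80.9 -154.1] [-10.7   0.9  -2.1] [ 0.19  2.08 -0.11] 49.0
```

Call:
{"op": "servo_tool", "data": {
  "increments": [
    [[0,0.06,0],0],
    [[0,0.06,-0.04],0],
    [[0,0.05,-0.08],0],
    [[0,0.03,-0.1],0],
    [[0,0,0],0]
  ]
}}

```text
time_s: 71.32
ee_pos: [510.7, -176.7, 54.1]
tool_rot: [-3.124, -0.004, 1.476]
wrist_force: [-17.2, 0.4, 1.3]
opening: 48.8
```

Call:
{"op": "servo_tool", "data": {
  "increments": [
    [[0,0.07,-0.08],0],
    [[0,0.07,-0.1],0],
    [[0,0.07,-0.1],0],
    [[0,0.07,-0.08],0],
    [[0,0,0],0]
  ]
}}

```text
time_s: 71.73
ee_pos: [524.3, -178.3, 69.1]
tool_rot: [-3.128, -0.003, 1.476]
wrist_force: [-13.7, 1.6, 4.4]
opening: 48.9
```

```bash
python3 look.py 85 140,260
```

```text
[ 524.3 -178.3   69.1] [ -62.  -154.1] [-13.7   1.6   4.4] [ 0.31  2.4  -0.01] 48.9
```

Tilt about 22°, tracking. Continue.

Call:
{"op": "servo_tool", "data": {
  "increments": [
    [[0,0.08,-0.09],0],
    [[0,0.09,-0.09],0],
    [[0,0.1,-0.08],0],
    [[0,0.1,-0.08],0],
    [[0,0,0],0]
  ]
}}

```text
time_s: 72.25
ee_pos: [541.1, -180.1, 83.2]
tool_rot: [-3.132, -0.003, 1.475]
wrist_force: [-8.8, 2.0, 3.5]
opening: 49.2
```

Call:
{"op": "servo_tool", "data": {
  "increments": [
    [[0,0.11,-0.06],0],
    [[0,0.11,-0.06],0],
    [[0,0.11,-0.05],0],
    [[0,0.11,-0.04],0],
    [[0,0,0],0]
  ]
}}

```text
time_s: 72.67
ee_pos: [559.5, -182.4, 91.7]
tool_rot: [-3.134, -0.002, 1.475]
wrist_force: [-7.0, 1.6, 3.0]
opening: 49.6
```

```bash
python3 look.py 86 140,260
```

```text
[ 559.5 -182.4   91.7] [ -26.5 -154.7] [-7.   1.6  3. ] [0.24 1.65 0.  ] 49.6
```

Call:
{"op": "servo_tool", "data": {
  "increments": [
    [[0,0.09,-0.02],0],
    [[0,0.08,-0.02],0],
    [[0,0.08,-0.02],0],
    [[0,0.08,0],0],
    [[0,0,0],0]
  ]
}}

```text
time_s: 73.18
ee_pos: [572.8, -183.7, 94.5]
tool_rot: [-3.134, -0.002, 1.475]
wrist_force: [-8.0, 1.8, 6.2]
opening: 48.9
```

```bash
python3 look.py 87 140,260
```

```text
[ 572.8 -183.7   94.5] [ -13.1 -154.7] [-8.   1.8  6.2] [ 0.36  1.78 -0.01] 48.9
```

Same state as for B before the ladder; two more rows, back off, lower, then ladder.

Call:
{"op": "servo_tool", "data": {
  "increments": [
    [[0,0.08,-0.01],0],
    [[0,0.08,0],0],
    [[0,0,0],0],
    [[0,-0.4,-0.08],0],
    [[0,-0.8,-0.02],0],
    [[0,-0.2,0.2],0],
    [[0,0,0.4],0],
    [[0,0,0.15],0],
    [[0,0,0],0]
  ]
}}

```text
time_s: 74.03
ee_pos: [526.0, -179.9, 68.0]
tool_rot: [-3.14, -0.001, 1.475]
wrist_force: [-0.9, 0.4, -3.2]
opening: 49.0
```

Call:
{"op": "servo_tool", "data": {
  "increments": [
    [[0,0.2,0],0],
    [[0,0.1,0],0],
    [[0,0.1,0],0],
    [[0,0.1,0],0],
    [[0,0.1,0],0],
    [[0,0.1,0],0],
    [[0,0,0],0]
  ]
}}

```text
time_s: 74.62
ee_pos: [549.3, -181.5, 68.2]
tool_rot: [-3.13, -0.002, 1.476]
wrist_force: [-11.5, -0.5, 0.9]
opening: 48.8
```

```bash
python3 look.py 88 140,260
```

```text
[ 549.3 -181.5   68.2] [ -36.7 -154.9] [-11.5  -0.5   0.9] [-0.09  2.08 -0.08] 48.8
```

Call:
{"op": "servo_tool", "data": {
  "increments": [
    [[0,0.1,0],0],
    [[0,0.1,0],0],
    [[0,0.1,0],0],
    [[0,0.1,0],0],
    [[0,0.1,0],0],
    [[0,0.1,0],0],
    [[0,0,0.06],0],
    [[0,0,0.06],0],
    [[0,0,0],0]
  ]
}}

```text
time_s: 75.47
ee_pos: [574.5, -183.9, 63.5]
tool_rot: [-3.134, -0.002, 1.475]
wrist_force: [-6.7, 0.9, -2.2]
opening: 49.0
```

```bash
python3 look.py 89 140,260
```

```text
[ 574.5 -183.9   63.5] [ -11.3 -154.8] [-6.7  0.9 -2.2] [0.15 1.46 0.02] 49.0
```

Call:
{"op": "servo_tool", "data": {
  "increments": [
    [[0,0,0.07],0],
    [[0,0,0.07],0],
    [[0,0,0.07],0],
    [[0,0,0],0]
  ]
}}

```text
time_s: 75.9
ee_pos: [574.5, -184.0, 55.0]
tool_rot: [-3.134, -0.002, 1.475]
wrist_force: [-6.1, 0.7, -2.3]
opening: 49.1
```

Call:
{"op": "servo_tool", "data": {
  "increments": [
    [[0,0,0.05],0],
    [[0,0,0],0]
  ]
}}

```text
time_s: 76.07
ee_pos: [574.6, -184.0, 53.2]
tool_rot: [-3.134, -0.002, 1.475]
wrist_force: [-7.5, 0.4, -0.5]
opening: 48.9
```

```bash
python3 look.py 90 140,260
```

```text
[ 574.6 -184.    53.2] [ -11.3 -154.9] [-7.5  0.4 -0.5] [0.06 1.5  0.02] 48.9
```

Call:
{"op": "servo_tool", "data": {
  "increments": [
    [[0,0,0.05],0],
    [[0,0,0.05],0],
    [[0,0,0],0]
  ]
}}

```text
time_s: 76.42
ee_pos: [577.8, -184.6, 51.1]
tool_rot: [-3.14, -0.001, 1.475]
wrist_force: [-3.0, 2.1, 8.8]
opening: 49.2
```

```bash
python3 look.py 91 140,260
```

```text
[ 577.8 -184.6   51.1] [  -8.1 -155.1] [-3.   2.1  8.8] [ 0.53  1.03 -0.04] 49.2
```

Release, rise, and view the whole scene.

Call:
{"op": "servo_tool", "data": {
  "increments": [
    [[0,0,0],0],
    [[0,0,0],0],
    [[0,0,0],0],
    [[0,0,0],0]
  ],
  "claw": 68
}}

```text
time_s: 76.85
ee_pos: [578.8, -185.5, 50.3]
tool_rot: [3.141, 0.0, 1.475]
wrist_force: [0.2, -0.5, -0.8]
opening: 57.8
```

Call:
{"op": "servo_tool", "data": {
  "increments": [
    [[0,0,-0.4],0],
    [[0,0,-0.8],0],
    [[0,0,-0.8],0],
    [[0,-0.5,-0.6],0],
    [[0.5,-0.6,-0.4],0],
    [[0.6,-0.7,0],0],
    [[0.7,-0.4,0],0],
    [[0.7,0,0],0],
    [[0,0,0],0],
    [[0,0,0],0]
  ]
}}

```text
time_s: 77.68
ee_pos: [500.3, -76.3, 170.4]
tool_rot: [3.141, 0.0, 1.477]
wrist_force: [1.1, 0.3, 0.3]
opening: 58.1
```

```bash
python3 look.py 92 120,240; python3 -c "
from h import *
d=snap('scene','sc92');cv2.imwrite('pics/x.png',cv2.resize(cv2.imread('pics/sc92.png')[100:340,180:460],None,fx=2.7,fy=2.4,interpolation=cv2.INTER_CUBIC))"
```

```text
[500.3 -76.3 170.4] [-95.8 -54.9] [1.1 0.3 0.3] [-0.01 -0.02  0.03] 58.1
```

```bash
python3 -c "
from h import *
d,_=load('sc92'); e,_=load('s92')
p=onz(d,(180+487/2.7,100+340/2.4),110);print('D',p,tolane(p))
for q in [(151,80),(213,148),(285,214),(355,280)]:
  print(np.round(tolane(onz(d,(180+q[0]/2.7,100+q[1]/2.4),110)),1))
plan(p[0],p[1],170,84.4)
c=[(443,350),(485,313),(528,350),(484,383)]
for q in c: print(np.round(tolane(onz(d,(180+q[0]/2.7,100+q[1]/2.4),100)),1))"
```

```text
D [551.01650003 134.43824641 110.        ] [-65.94465917 159.74813167]
[ -32.9 -252.3]
[ -25.2 -147. ]
[-25.9 -46.2]
[-25.3  46.4]
turn total share 0.0005 deg 0.08
total shares [5.411 0.728 0.006] n 6 per row [0.902 0.121 0.001] after turning
[-36.5 141.5]
[-87.  136.2]
[-87.9 185.1]
[-39.6 185.5]
```

Call:
{"op": "servo_tool", "data": {
  "increments": [
    [[0.8,0.1,0],0],
    [[0.9,0.1,0],0],
    [[0.9,0.1,0],0],
    [[0.9,0.1,0],0],
    [[0.9,0.1,0],0],
    [[0.7,0.1,0],0],
    [[0.2,0.05,0],0],
    [[0,0,0],0]
  ],
  "claw": 85
}}

```text
time_s: 78.5
ee_pos: [547.7, 132.3, 169.8]
tool_rot: [3.141, -0.0, 1.477]
wrist_force: [0.4, -1.4, 0.4]
opening: 72.8
```

```bash
python3 look.py 93 100,200
```

```text
[547.7 132.3 169.8] [-69.  157.3] [ 0.4 -1.4  0.4] [-0.03  0.    0.01] 72.8
```

```bash
python3 -c "
from h import *
d,s=load('w93');T=wT(d,s)
p=onz(d,(320,216.5),110,T);print(p,tolane(p))
X=np.array([onz(d,q,100,T)[:2] for q in [(283,193),(349,184),(357,241),(291,249)]]);print(np.round(X,1),X.mean(0),[np.round(tolane(x)) for x in X])
e=X[1]-X[0];f=X[2]-X[3];print(np.degrees(np.arctan2(e[1],e[0])),np.degrees(np.arctan2(f[1],f[0])))
c=(p[:2]+X.mean(0))/2
plan(c[0],c[1],66,92)"
```

```text
[547.60434399 130.1923782  110.        ] [-68.9246148  155.18851873]
[[531.4 105.6]
 [529.2 152.1]
 [572.9 155. ]
 [574.7 105.8]] [552.04291232 129.63206993] [array([-83., 129.]), array([-89., 175.]), array([-46., 182.]), array([-40., 134.])]
92.65182648991345 92.19085524897467
turn total share -0.0417 deg -7.51
total shares [-0.007  0.083  2.592] n 3 per row [-0.002  0.028  0.864] after turning
```

Call:
{"op": "servo_tool", "data": {
  "increments": [
    [[-0.05,0.04,0],-0.0385],
    [[0,0,0.3],-0.0035],
    [[0,0,0.6],0],
    [[0,0,0.7],0],
    [[0,0,0.6],0],
    [[0,0,0.38],0],
    [[0,0,0],0]
  ]
}}

```text
time_s: 79.18
ee_pos: [544.8, 126.5, 63.7]
tool_rot: [-3.135, 0.001, 1.604]
wrist_force: [-0.7, -0.4, 0.3]
opening: 72.7
```

Call:
{"op": "servo_tool", "data": {
  "increments": [
    [[0,0,0],0],
    [[0,0,0],0],
    [[0,0,0],0],
    [[0,0,0],0],
    [[0,0,-0.15],0],
    [[0,0,-0.1],0.0385],
    [[0,0,0],0.0035],
    [[0,0,0],0]
  ],
  "claw": 0
}}

```text
time_s: 79.85
ee_pos: [548.2, 129.2, 77.7]
tool_rot: [3.14, -0.0, 1.477]
wrist_force: [0.8, -0.5, -2.2]
opening: 49.5
```

```bash
python3 look.py 94 100,200;  python3 -c "
from h import *
w=toworld((-29,125));plan(w[0],w[1],78,84.4)"
```

```text
[548.2 129.2  77.7] [-68.2 154.3] [ 0.8 -0.5 -2.2] [-0.01  0.02 -0.01] 49.5
turn total share 0.0014 deg 0.26
total shares [-0.73   0.991 -0.023] n 2 per row [-0.365  0.495 -0.011] after turning
```

Call:
{"op": "servo_tool", "data": {
  "increments": [
    [[-0.25,0.25,0],0],
    [[-0.25,0.35,0],0],
    [[-0.23,0.3,0],0],
    [[0,0.1,0],0],
    [[0,0,0],0],
    [[0,0,0.15],0],
    [[0,0,0.12],0],
    [[0,0,0],0]
  ],
  "claw": 0
}}

```text
time_s: 80.62
ee_pos: [586.6, 97.4, 67.0]
tool_rot: [3.138, -0.002, 1.475]
wrist_force: [0.9, 2.7, 4.9]
opening: 48.9
```

```bash
cat look.py | head -40; python3 look.py 95 160,330
```

```text
from h import *
n=sys.argv[1];y0,x0=[int(v) for v in sys.argv[2].split(',')]
s=r.read_state();print(np.round(s['ee_pos'],1),np.round(tolane(s['ee_pos']),1),np.round(s['wrist_force'],1),np.round(s['moment'],2),round(s['opening'],1))
snap('wrist','w'+n);snap('side','s'+n)
a=cv2.imread('pics/w'+n+'.png');b=cv2.imread('pics/s'+n+'.png')[y0:y0+120,x0:x0+160]
a=cv2.resize(a,(480,300));b=cv2.resize(b,(400,300),interpolation=cv2.INTER_CUBIC)
cv2.imwrite('pics/L'+n+'.png',np.hstack([a[:,90:],b]))
[586.6  97.4  67. ] [-26.9 126.3] [0.9 2.7 4.9] [ 0.44 -0.23 -0.01] 48.9
```

Placed; release and rise.

Call:
{"op": "servo_tool", "data": {
  "increments": [
    [[0,0,0],0],
    [[0,0,0],0],
    [[0,0,0],0],
    [[0,0,-0.4],0],
    [[0,0,-0.8],0],
    [[0,0,-0.9],0],
    [[0,0,-0.9],0],
    [[0,0,-0.6],0]
  ],
  "claw": 68
}}

```text
time_s: 81.38
ee_pos: [585.8, 96.3, 213.2]
tool_rot: [3.139, -0.0, 1.475]
wrist_force: [1.3, 0.4, 0.7]
opening: 57.9
```

```bash
python3 look.py 96 160,330; python3 -c "
from h import *
snap('scene','c96')
plan(430,378,225,84)"
```

```text
[585.8  96.3 213.2] [-27.6 125.2] [1.3 0.4 0.7] [ 0.01 -0.01  0.02] 57.9
turn total share 0.0028 deg 0.5
total shares [ 6.595 -4.624 -0.317] n 9 per row [ 0.733 -0.514 -0.035] after turning
```

View pics/c96.png

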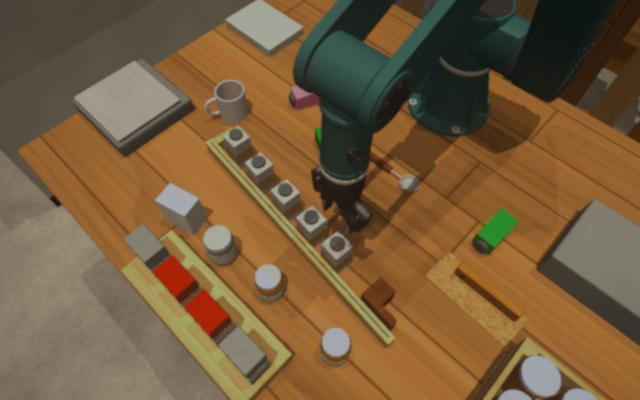

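View pics/s96.png

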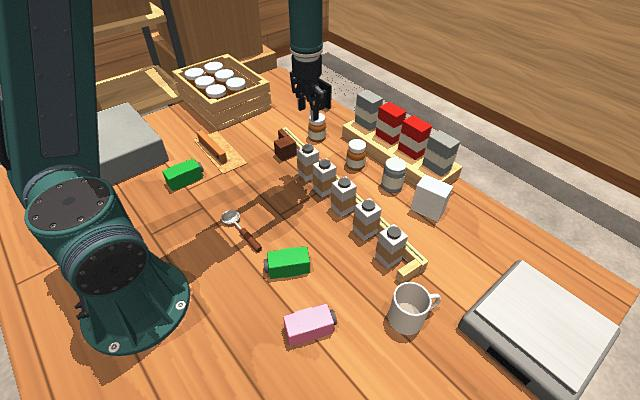

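All five caddies are upright, and the stick lies on the mat at scene pixels about (490,290). Next I go above the mat.

Call:
{"op": "servo_tool", "data": {
  "increments": [
    [[0.73,-0.51,0],0],
    [[0.73,-0.51,0],0],
    [[0.73,-0.51,0],0],
    [[0.73,-0.51,0],0],
    [[0.73,-0.51,0],0],
    [[0.73,-0.51,0],0],
    [[0.73,-0.51,0],0],
    [[0.73,-0.51,0],0],
    [[0.73,-0.51,0],0],
    [[0,0,0],0]
  ],
  "claw": 85
}}

```text
time_s: 82.37
ee_pos: [423.0, 379.5, 208.1]
tool_rot: [-3.137, -0.0, 1.479]
wrist_force: [0.8, 0.5, 0.2]
opening: 72.5
```

```bash
python3 look.py 97 120,180; python3 -c "
from h import *
s=r.read_state();print(s['q'],s['tool_rot'])"
```

```text
[423.  379.5 208.1] [-217.4  391.1] [0.8 0.5 0.2] [-0.04  0.02  0.  ] 72.5
[ 6.01910510e-01  3.36471232e-01  1.60709538e+00 -3.70631027e-04
  1.20130060e+00 -8.75823166e-01] [-3.13929858e+00  2.36204296e-03  1.47787080e+00]
```

View pics/w97.png

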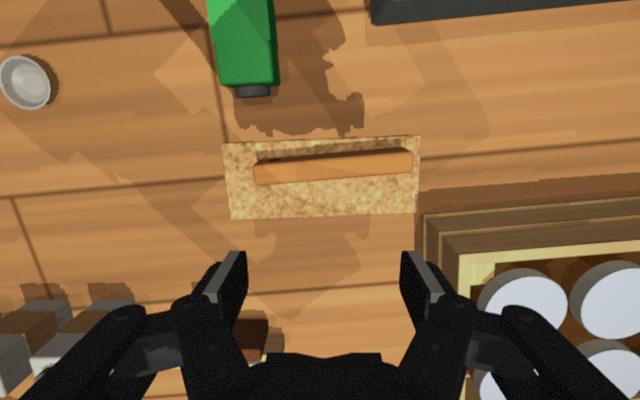

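```bash
python3 -c "
import cv2
a=cv2.imread('pics/w97.png')[125:230,215:430]
cv2.imwrite('pics/z97.png',cv2.resize(a,None,fx=3.6,fy=3.6,interpolation=cv2.INTER_CUBIC))"
```

```text
(no output)
```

View pics/z97.png

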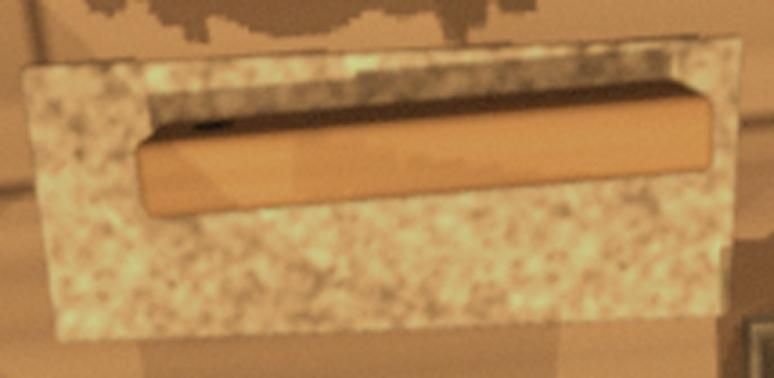

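```bash
cat > m.py <<'E'
from h import *
d,s=load('w97'); T=wT(d,s)
c=[(138,143),(708,97),(710,170),(148,215)]
P=[]
for x,y in c:
    px=(215+x/3.6,125+y/3.6)
    p=onz(d,px,44,T);P.append(p);print(np.round(p,1))
P=np.array(P)[:,:2]
print(np.linalg.norm(P[0]-P[1]),np.linalg.norm(P[0]-P[3]),np.linalg.norm(P[1]-P[2]))
m=P.mean(0);v=P[1]+P[2]-P[0]-P[3];print(m,np.degrees(np.arctan2(v[1],v[0])),T[:3,3])
E
python3 m.py; python3 -c "
import cv2
a=cv2.imread('pics/s97.png')[115:190,170:270]
cv2.imwrite('pics/zs97.png',cv2.resize(a,None,fx=7,fy=7,interpolation=cv2.INTER_CUBIC))"
```

```text
[399.9 312.4  44. ]
[401.6 468.   44. ]
[421.8 468.4  44. ]
[420.3 312.1  44. ]
155.5998776942478 20.358658856462533 20.22383393165523
[410.89431229 390.23239614] 89.41363896526218 [349.94782616 386.4497398  351.10044364]
```

View pics/zs97.png

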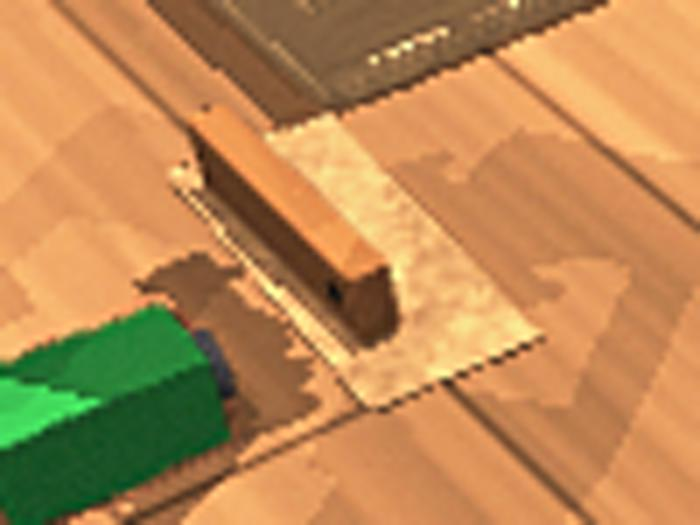

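```bash
grep -n "def" h.py
cat > m2.py <<'E'
from h import *
d,s=load('w97'); T=wT(d,s)
e,_=load('s97'); U=np.array(e['cam_to_world'])
for a,b in [((138,143),(345,278)),((148,215),(388,263)),((708,97),(190,120)),((710,170),(235,100))]:
    pa=(215+a[0]/3.6,125+a[1]/3.6);pb=(170+b[0]/7,115+b[1]/7)
    try: print(tri([(d,pa,T),(e,pb,U)]))
    except Exception as x: print(x)
E
python3 m2.py; sed -n '/def tri/,/return/p' h.py
```

```text
3:def snap(n,f):
6:def ray(d,px,T=None):
10:def onz(d,px,z,T=None):
12:def tri(d1,p1,d2,p2,T1=None,T2=None):
16:def load(f):
19:def plan(x,y,z,yawdeg=None,n=None):
31:def wT(d,s):
34:def tolane(p): d=np.asarray(p)[:2]-O; return np.array([d@LX,d@LY])
35:def toworld(l): return O+l[0]*LX+l[1]*LY
36:def onlaney(d,px,y,T=None):
tri() missing 3 required positional arguments: 'p1', 'd2', and 'p2'
tri() missing 3 required positional arguments: 'p1', 'd2', and 'p2'
tri() missing 3 required positional arguments: 'p1', 'd2', and 'p2'
tri() missing 3 required positional arguments: 'p1', 'd2', and 'p2'
def tri(d1,p1,d2,p2,T1=None,T2=None):
    o1,v1=ray(d1,p1,T1);o2,v2=ray(d2,p2,T2)
    A=np.c_[v1,-v2]; s=np.linalg.lstsq(A,o2-o1,rcond=None)[0]
    a=o1+s[0]*v1;b=o2+s[1]*v2; return (a+b)/2,np.linalg.norm(a-b)
```

```bash
sed -i 's/tri(\[(d,pa,T),(e,pb,U)\])/tri(d,pa,e,pb,T,None)/' m2.py; python3 m2.py
```

```text
(array([400.27924028, 311.79305477,  41.16902119]), np.float64(0.20251107035671076))
(array([421.38274135, 310.95201145,  39.45825062]), np.float64(0.13658254298144504))
(array([403.43579158, 469.29947166,  38.40296311]), np.float64(1.87337511359753))
(array([425.67107609, 469.0729986 ,  39.33568866]), np.float64(5.5783955627403845))
```

Call:
{"op": "servo_tool", "data": {
  "increments": [
    [[0,0,0],0.0385],
    [[0,0,0],0.0385],
    [[0,0,0],0.0385],
    [[0,0,0],0.0385],
    [[0,0,0],0.0385],
    [[0,0,0],0.0385],
    [[0,0,0],0.0385],
    [[0,0,0],0.0385],
    [[0,0,0],0.0385],
    [[0,0,0],0.0385]
  ],
  "claw": 85
}}

```text
time_s: 83.3
ee_pos: [427.7, 373.5, 208.9]
tool_rot: [3.14, 0.002, 0.257]
wrist_force: [-0.5, -0.4, 0.4]
opening: 72.6
```

Call:
{"op": "servo_tool", "data": {
  "increments": [
    [[0,0,0],0.0385],
    [[0,0,0],0.0385],
    [[0,0,0],0.013],
    [[0,0,0],0]
  ],
  "claw": 60
}}

```text
time_s: 83.63
ee_pos: [427.6, 373.6, 209.0]
tool_rot: [3.14, 0.001, -0.021]
wrist_force: [-0.7, 0.5, 1.0]
opening: 51.3
```

```bash
python3 look.py 98 120,180; python3 -c "
from h import *
plan(412,420,100,-0.7)"
```

```text
[427.6 373.6 209. ] [-212.2  385.7] [-0.7  0.5  1. ] [ 0.02  0.02 -0.02] 51.3
turn total share -0.0016 deg -0.28
total shares [-0.403 -1.143  2.732] n 3 per row [-0.134 -0.381  0.911] after turning
```

View pics/w98.png

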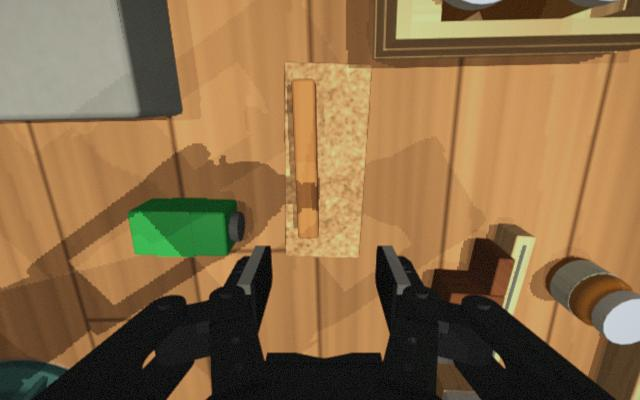

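```bash
python3 -c "
from h import *
d,s=load('w98');T=wT(d,s);print(T[:3,3])
for p in [(293,80),(315,79),(319,238),(297,240)]: print(onz(d,p,44,T).round(1))
print('crate',[onz(d,(378,58),z,T).round(0) for z in (0,60,100)])
"
```

```text
[430.39216157 448.94311235 351.50817594]
[402.4 469.1  44. ]
[422.5 469.5  44. ]
[422.3 311.4  44. ]
[398.8 309.5  44. ]
crate [array([487., 491.,   0.]), array([477., 484.,  60.]), array([471., 479., 100.])]
```

Call:
{"op": "servo_tool", "data": {
  "increments": [
    [[-0.2,-0.57,0.6],0],
    [[-0.2,-0.57,0.8],0],
    [[0,0,0.9],0],
    [[0,0,0.9],0],
    [[0,0,0.5],0],
    [[0,0,0],0],
    [[0,0,0],0]
  ],
  "claw": 60
}}

```text
time_s: 84.32
ee_pos: [411.5, 420.2, 61.0]
tool_rot: [3.139, 0.002, -0.017]
wrist_force: [0.1, 0.3, 0.8]
opening: 51.4
```

```bash
python3 look.py 99 100,150; python3 -c "
from h import *
plan(412,420,10,-0.7)"
```

```text
[411.5 420.2  61. ] [-232.8  430.5] [0.1 0.3 0.8] [ 0.   -0.03  0.05] 51.4
turn total share -0.0017 deg -0.3
total shares [-0.033  0.046  1.337] n 2 per row [-0.017  0.023  0.668] after turning
```

View pics/L99.png

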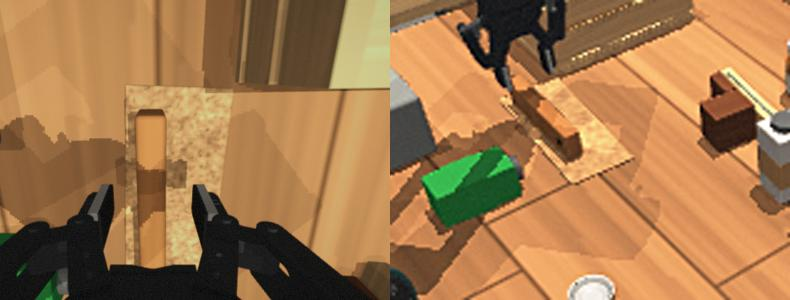

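Call:
{"op": "servo_tool", "data": {
  "increments": [
    [[0,0,0.6],0],
    [[0,0,0.5],0],
    [[0,0,0.17],0],
    [[0,0,0],0]
  ],
  "claw": 60
}}

```text
time_s: 84.75
ee_pos: [412.1, 421.0, 11.4]
tool_rot: [3.141, 0.0, -0.018]
wrist_force: [-0.6, -0.3, 0.9]
opening: 51.2
```

Call:
{"op": "servo_tool", "data": {
  "increments": [
    [[0,0,0],0],
    [[0,0,0],0],
    [[0,0,0],0],
    [[0,0,0],0],
    [[0,0,0],0]
  ],
  "claw": 0
}}

```text
time_s: 85.17
ee_pos: [413.3, 422.3, 13.1]
tool_rot: [-3.14, -0.003, -0.018]
wrist_force: [-0.3, 0.1, 6.8]
opening: 21.3
```

Call:
{"op": "servo_tool", "data": {
  "increments": [
    [[0,0,-0.3],0],
    [[0,0,-0.8],0],
    [[0,0,-0.8],0],
    [[0,0,-0.8],0],
    [[0,0,0],0],
    [[0,0,0],0]
  ],
  "claw": 0
}}

```text
time_s: 85.67
ee_pos: [413.6, 422.5, 122.5]
tool_rot: [-3.138, -0.004, -0.017]
wrist_force: [0.3, -0.8, -1.2]
opening: 21.2
```

```bash
python3 look.py 100 80,150; python3 -c "
from h import *
x,y=toworld((-60,440));print(x,y);plan(x,y,120,-5.6-3)"
```

```text
[413.6 422.5 122.5] [-230.9  433. ] [ 0.3 -0.8 -1.2] [ 0.01  0.04 -0.02] 21.2
584.3777326410016 412.7608592787854
turn total share 0.0422 deg 7.6
total shares [ 4.301 -0.445 -0.015] n 5 per row [ 0.86  -0.089 -0.003] after turning
```

View pics/L100.png

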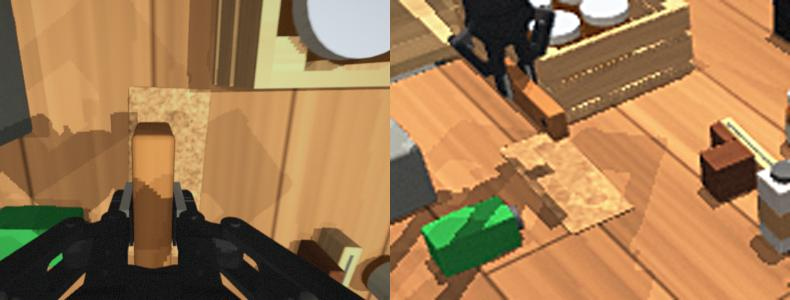

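```bash
python3 -c "
from h import *
d,s=load('w98');T=wT(d,s)
print('crate',[onz(d,p,z,T).round(0) for p in [(378,58),(500,55),(630,48)] for z in (60,100)])
a=cv2.imread('pics/w98.png')[210:360,420:570]
cv2.imwrite('pics/z98.png',cv2.resize(a,None,fx=4,fy=4,interpolation=cv2.INTER_CUBIC))
d,s=load('c96');a=cv2.imread('pics/c96.png')[250:350,320:420]
cv2.imwrite('pics/zc96.png',cv2.resize(a,None,fx=6,fy=6,interpolation=cv2.INTER_CUBIC))
"
```

```text
crate [array([477., 484.,  60.]), array([471., 479., 100.]), array([580., 484.,  60.]), array([560., 479., 100.]), array([689., 487.,  60.]), array([653., 482., 100.])]
```

View pics/z98.png

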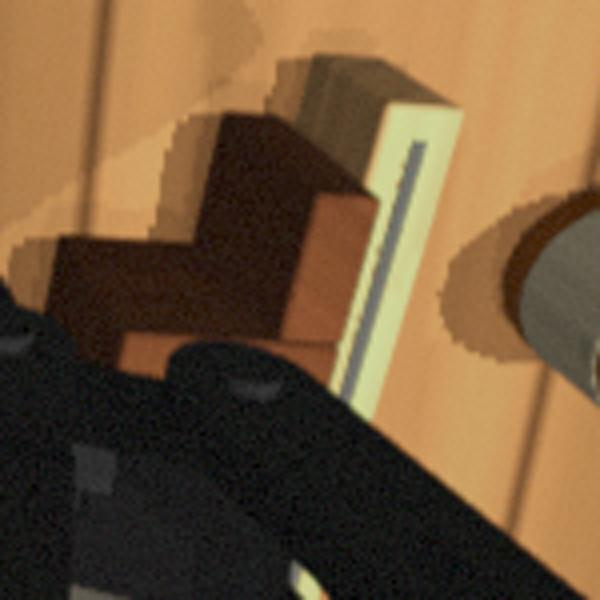

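View pics/zc96.png

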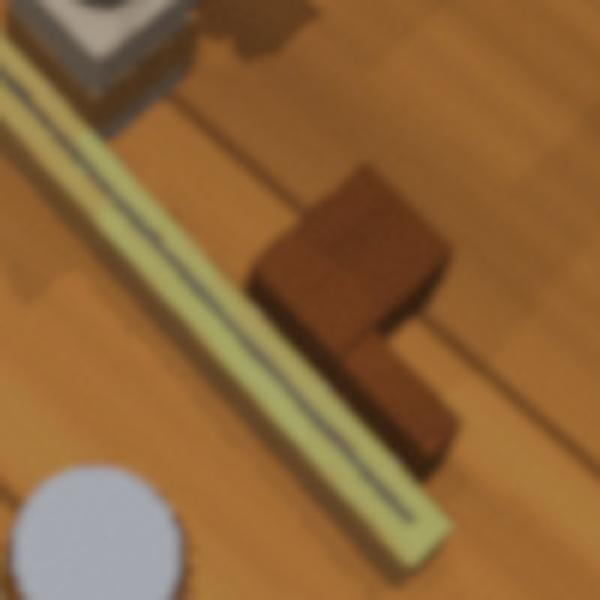

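```bash
python3 -c "
from h import *
d,s=load('w98');T=wT(d,s)
for n,p,z in [('inner top',(283,340),56),('inner bot',(195,240),0),('arm rear top rob',(318,192),56),('arm rear top fence',(378,197),56),('arm bot rob',(225,115),0),('body top',(120,335),56),('body bot',(60,238),0),('fence end top lanecorner',(388,103),41)]:
  q=onz(d,(420+p[0]/4,210+p[1]/4),z,T);print(n,q.round(1),tolane(q).round(1))
d,s=load('c96')
for n,p,z in [('inner',(378,332),56),('armrear',(458,415),56),('armrearf',(432,455),56),('bodyrear',(450,250),56),('bodyfront',(365,165),56),('frontfence',(250,270),56)]:
  q=onz(d,(320+p[0]/6,250+p[1]/6),z);print(n,q.round(1),tolane(q).round(1))
"
```

```text
inner top [607. 246.  56.] [-21.2 276.3]
inner bot [607.9 244.4   0. ] [-20.1 274.8]
arm rear top rob [610.  290.5  56. ] [-22.6 320.8]
arm rear top fence [625.8 288.7  56. ] [ -6.6 320.6]
arm bot rob [612. 287.   0.] [-20.2 317.6]
body top [562.7 248.4  56. ] [-65.5 274.3]
body bot [565.5 245.9   0. ] [-62.4 272.1]
fence end top lanecorner [633.9 308.6  41. ] [ -0.5 341.2]
inner [606.  251.1  56. ] [-22.6 281.2]
armrear [609.3 289.2  56. ] [-23.1 319.5]
armrearf [626.  291.4  56. ] [ -6.6 323.3]
bodyrear [565.5 250.6  56. ] [-62.9 276.8]
bodyfront [562.1 208.8  56. ] [-62.1 234.8]
frontfence [620.3 204.5  56. ] [ -3.9 236.3]
```

```bash
python3 -c "
from h import *
x,y=toworld((-51,400));print(x,y);plan(x,y,80,-1.0)"
```

```text
589.4172603812001 372.0717555757573
turn total share -0.0 deg -0.0
total shares [4.466 1.143 0.985] n 5 per row [0.893 0.229 0.197] after turning
```

Call:
{"op": "servo_tool", "data": {
  "increments": [
    [[0.75,0.2,0],0],
    [[0.9,0.23,0],0],
    [[0.9,0.23,0],0],
    [[0.9,0.23,0],0],
    [[0.8,0.2,0],0],
    [[0.22,0.05,0],0],
    [[0,0,0.5],0],
    [[0,0,0.45],0],
    [[0,0,0],0],
    [[0,0,0],0]
  ],
  "claw": 0
}}

```text
time_s: 86.6
ee_pos: [587.6, 371.6, 78.7]
tool_rot: [3.139, 0.005, -0.017]
wrist_force: [-0.0, 0.3, -1.0]
opening: 21.1
```

```bash
python3 look.py 101 80,220; python3 -c "
from h import *
x,y=toworld((-51,400));plan(x,y,15,-1.0)
snap('scene','c101')
a=cv2.imread('pics/c101.png')[220:360,340:480]
b=cv2.imread('pics/s101.png')[80:190,230:340]
cv2.imwrite('pics/z101.png',np.hstack([cv2.resize(a,(400,400),interpolation=cv2.INTER_CUBIC),cv2.resize(b,(400,400),interpolation=cv2.INTER_CUBIC)]))"
```

```text
[587.6 371.6  78.7] [-52.8 399.3] [-0.   0.3 -1. ] [ 0.04 -0.01 -0.06] 21.1
turn total share 0.0001 deg 0.02
total shares [-0.004  0.017  1.657] n 2 per row [-0.002  0.009  0.829] after turning
```

View pics/z101.png

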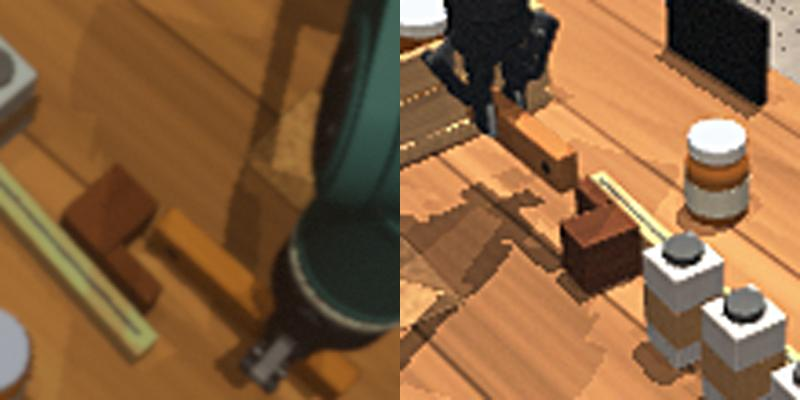

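```bash
python3 -c "
from h import *
d,s=load('c101')
for p in [(175,208),(150,230)]:
  q=onz(d,(340+p[0]/2.857,220+p[1]/2.857),110);print(tolane(q).round(1))
"
```

```text
[-51.3 294.2]
[-26.8 294. ]
```

Call:
{"op": "servo_tool", "data": {
  "increments": [
    [[-0.08,0,0.4],0],
    [[0,0,0.6],0],
    [[0,0,0.45],0],
    [[0,0,0.15],0],
    [[0,0,0],0],
    [[0,0,0],0]
  ],
  "claw": 0
}}

```text
time_s: 87.25
ee_pos: [587.3, 373.0, 18.2]
tool_rot: [-3.141, -0.001, -0.017]
wrist_force: [0.2, 1.0, -1.0]
opening: 21.1
```

```bash
cat > v.py <<'E'
from h import *
n=sys.argv[1]
s=r.read_state();print(np.round(s['time_s'],1),np.round(s['ee_pos'],1),np.round(tolane(s['ee_pos']),1),'yaw',round(np.degrees(s['tool_rot'][2]),2))
f=np.array(s['wrist_force']);print('lane force',np.round([f[:2]@LX,f[:2]@LY,f[2]],1),np.round(s['moment'],2))
snap('scene','c'+n);snap('side','s'+n)
a=cv2.imread('pics/c'+n+'.png')[120:340,200:420]
b=cv2.imread('pics/s'+n+'.png')[100:280,260:440]
cv2.imwrite('pics/z'+n+'.png',np.hstack([cv2.resize(a,(400,400),interpolation=cv2.INTER_CUBIC),cv2.resize(b,(400,400),interpolation=cv2.INTER_CUBIC)]))
E
python3 v.py 102
```

```text
87.2 [587.3 373.   18.2] [-53.2 400.8] yaw -0.99
lane force [ 0.1  1.  -1. ] [-0.03 -0.   -0.01]
```

View pics/z102.png

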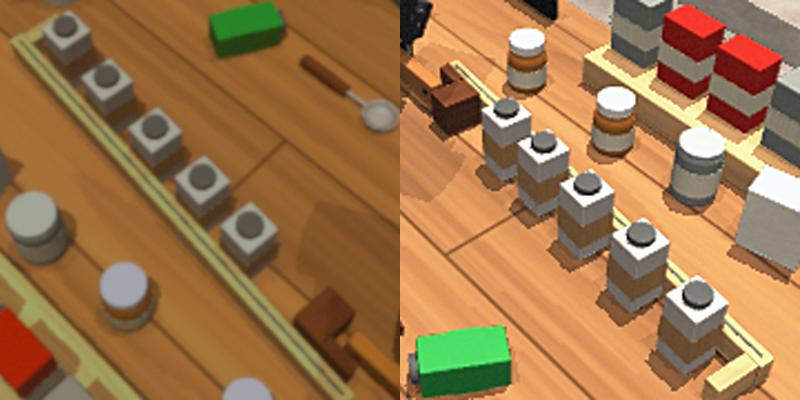

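Call:
{"op": "servo_tool", "data": {
  "increments": [
    [[0.12,0.01,0],0],
    [[0.12,0.01,0],0],
    [[0,0,0],0],
    [[0,0,0],0]
  ],
  "claw": 0
}}

```text
time_s: 87.68
ee_pos: [597.4, 371.7, 17.8]
tool_rot: [-3.141, -0.001, -0.018]
wrist_force: [-0.9, -0.3, -0.7]
opening: 21.4
```

Call:
{"op": "servo_tool", "data": {
  "increments": [
    [[0.05,0.004,0],0],
    [[0.05,0.004,0],0],
    [[0,0,0],0]
  ],
  "claw": 0
}}

```text
time_s: 87.93
ee_pos: [600.4, 371.1, 17.2]
tool_rot: [3.141, 0.001, -0.018]
wrist_force: [-0.5, 1.1, -0.5]
opening: 21.1
```

Call:
{"op": "servo_tool", "data": {
  "increments": [
    [[0.05,0.004,0],0],
    [[0,0,0],0]
  ],
  "claw": 0
}}

```text
time_s: 88.1
ee_pos: [601.5, 370.8, 16.9]
tool_rot: [3.141, 0.002, -0.018]
wrist_force: [-2.5, 0.6, 0.7]
opening: 20.9
```

```bash
python3 v.py 103; python3 -c "
import cv2
a=cv2.imread('pics/c103.png')[240:340,330:430];b=cv2.imread('pics/s103.png')[110:180,250:320]
import numpy as np
cv2.imwrite('pics/zz.png',np.hstack([cv2.resize(x,(400,400),interpolation=cv2.INTER_CUBIC) for x in (a,b)]))"
```

```text
88.1 [601.5 370.8  16.9] [-38.9 400. ] yaw -1.05
lane force [-2.5  0.4  0.7] [-0.12  0.48 -0.36]
```

View pics/zz.png

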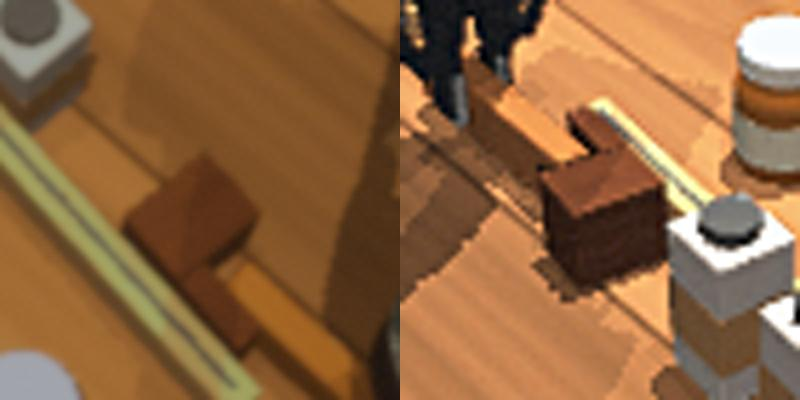

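Call:
{"op": "servo_tool", "data": {
  "increments": [
    [[0.01,0.1,0],0],
    [[-0.01,0.1,0],0],
    [[-0.005,0.07,0],0],
    [[0,0,0],0]
  ],
  "claw": 0
}}

```text
time_s: 88.53
ee_pos: [601.5, 359.4, 17.1]
tool_rot: [3.141, 0.001, -0.018]
wrist_force: [-3.9, 0.1, -0.2]
opening: 21.1
```

Call:
{"op": "servo_tool", "data": {
  "increments": [
    [[0.04,0.04,0],0],
    [[0.03,0.04,0],0],
    [[0,0,0],0]
  ],
  "claw": 0
}}

```text
time_s: 88.78
ee_pos: [602.3, 357.2, 16.6]
tool_rot: [-3.141, 0.005, -0.02]
wrist_force: [-9.1, 5.0, -0.4]
opening: 21.1
```

```bash
python3 v.py 104
```

```text
88.8 [602.3 357.2  16.6] [-36.7 386.4] yaw -1.13
lane force [-9.5  4.1 -0.4] [ 0.65  1.32 -0.92]
```

Call:
{"op": "servo_tool", "data": {
  "increments": [
    [[-0.005,0.06,0],0],
    [[-0.008,0.1,0],0],
    [[-0.008,0.1,0],0],
    [[-0.008,0.1,0],0],
    [[-0.008,0.1,0],0],
    [[-0.008,0.1,0],0]
  ],
  "claw": 0
}}

```text
time_s: 89.38
ee_pos: [600.3, 335.8, 16.8]
tool_rot: [-3.14, 0.004, -0.02]
wrist_force: [-8.2, 8.3, -1.1]
opening: 20.9
```

```bash
python3 v.py 105; python3 -c "
import cv2
a=cv2.imread('pics/c105.png')[240:340,330:430];b=cv2.imread('pics/s105.png')[110:180,250:320]
import numpy as np
cv2.imwrite('pics/zz2.png',np.hstack([cv2.resize(x,(400,400),interpolation=cv2.INTER_CUBIC) for x in (a,b)]))"
```

```text
89.4 [600.3 335.8  16.8] [-36.7 365. ] yaw -1.12
lane force [-9.   7.4 -1.1] [ 1.23  1.34 -1.03]
```

View pics/zz2.png

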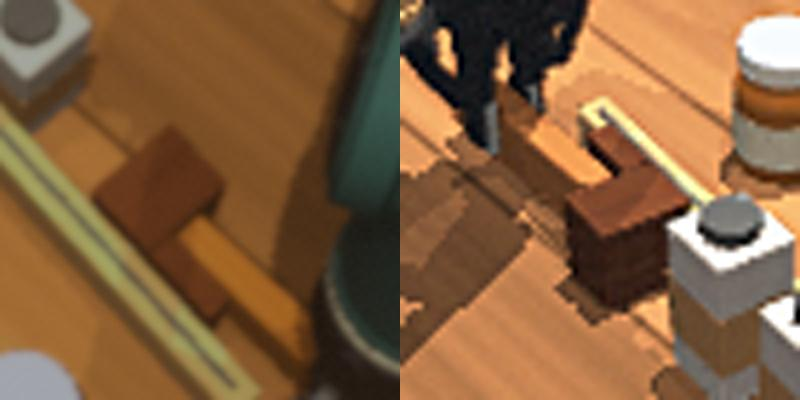

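Call:
{"op": "servo_tool", "data": {
  "increments": [
    [[-0.008,0.1,0],0],
    [[-0.008,0.1,0],0],
    [[-0.008,0.1,0],0],
    [[-0.008,0.1,0],0],
    [[-0.008,0.1,0],0],
    [[-0.008,0.1,0],0],
    [[-0.008,0.1,0],0],
    [[-0.008,0.1,0],0],
    [[-0.008,0.1,0],0],
    [[-0.008,0.1,0],0]
  ],
  "claw": 0
}}

```text
time_s: 90.32
ee_pos: [596.3, 295.7, 16.8]
tool_rot: [-3.14, 0.004, -0.02]
wrist_force: [-8.2, 7.5, -1.0]
opening: 21.4
```

Call:
{"op": "servo_tool", "data": {
  "increments": [
    [[-0.008,0.1,0],0],
    [[-0.008,0.1,0],0],
    [[-0.006,0.08,0],0],
    [[-0.004,0.05,0],0],
    [[-0.004,0.05,0],0],
    [[-0.004,0.05,0],0],
    [[-0.004,0.05,0],0],
    [[-0.004,0.05,0],0]
  ],
  "claw": 0
}}

```text
time_s: 90.98
ee_pos: [594.2, 274.8, 16.8]
tool_rot: [-3.14, 0.004, -0.02]
wrist_force: [-9.1, 8.3, -1.0]
opening: 21.3
```

```bash
python3 v.py 106
```

```text
91.0 [594.2 274.8  16.8] [-36.7 303.6] yaw -1.14
lane force [-9.9  7.4 -1. ] [ 1.41  1.3  -1.03]
```

View pics/z106.png

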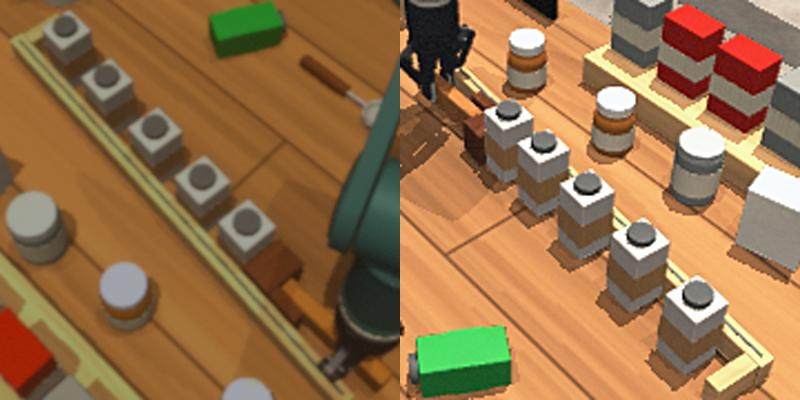

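Call:
{"op": "servo_tool", "data": {
  "increments": [
    [[-0.004,0.05,0],0],
    [[-0.005,0.06,0],0],
    [[-0.006,0.07,0],0],
    [[-0.006,0.07,0],0],
    [[-0.006,0.07,0],0],
    [[-0.006,0.07,0],0],
    [[-0.006,0.07,0],0],
    [[-0.006,0.07,0],0],
    [[-0.006,0.07,0],0],
    [[-0.006,0.07,0],0]
  ],
  "claw": 0
}}

```text
time_s: 91.92
ee_pos: [591.5, 247.9, 16.8]
tool_rot: [-3.14, 0.004, -0.02]
wrist_force: [-7.7, 8.4, -1.5]
opening: 20.9
```

```bash
python3 v.py 107
```

```text
91.9 [591.5 247.9  16.8] [-36.7 276.6] yaw -1.13
lane force [-8.5  7.6 -1.5] [ 1.34  1.21 -1.02]
```

View pics/z107.png

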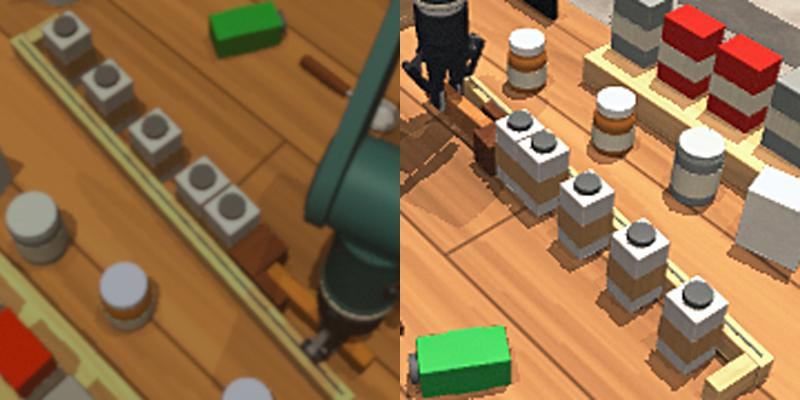

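Works well: the block is flush and two caddies have closed up. I continue.

Call:
{"op": "servo_tool", "data": {
  "increments": [
    [[-0.006,0.08,0],0],
    [[-0.006,0.08,0],0],
    [[-0.006,0.08,0],0],
    [[-0.006,0.08,0],0],
    [[-0.006,0.08,0],0],
    [[-0.006,0.08,0],0],
    [[-0.006,0.08,0],0],
    [[-0.006,0.08,0],0],
    [[-0.006,0.08,0],0],
    [[-0.006,0.08,0],0]
  ],
  "claw": 0
}}

```text
time_s: 92.85
ee_pos: [588.4, 216.1, 16.8]
tool_rot: [-3.14, 0.004, -0.02]
wrist_force: [-8.3, 9.2, -1.0]
opening: 21.1
```

Call:
{"op": "servo_tool", "data": {
  "increments": [
    [[-0.006,0.08,0],0],
    [[-0.006,0.08,0],0],
    [[-0.006,0.08,0],0],
    [[-0.006,0.08,0],0],
    [[-0.006,0.08,0],0],
    [[-0.006,0.08,0],0],
    [[-0.006,0.08,0],0],
    [[-0.006,0.08,0],0],
    [[-0.006,0.08,0],0],
    [[-0.006,0.08,0],0]
  ],
  "claw": 0
}}

```text
time_s: 93.68
ee_pos: [585.3, 184.3, 16.7]
tool_rot: [-3.139, 0.005, -0.02]
wrist_force: [-8.6, 10.2, -1.0]
opening: 21.1
```

```bash
python3 v.py 108
```

```text
93.7 [585.3 184.3  16.7] [-36.7 212.7] yaw -1.15
lane force [-9.6  9.3 -1. ] [ 1.65  1.27 -1.01]
```

View pics/z108.png

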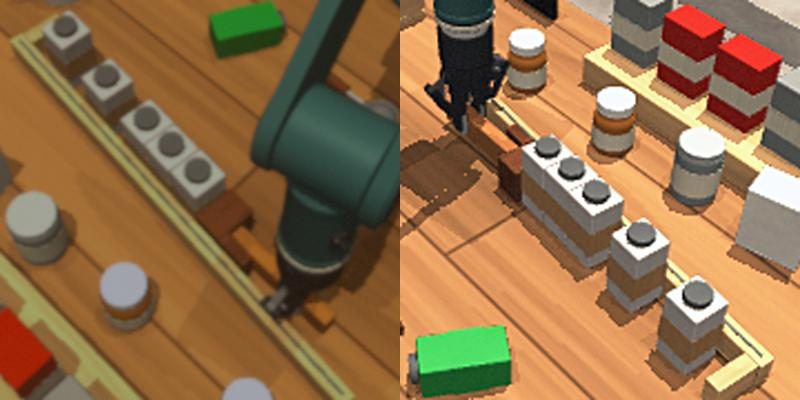

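Call:
{"op": "servo_tool", "data": {
  "increments": [
    [[-0.006,0.08,0],0],
    [[-0.006,0.08,0],0],
    [[-0.006,0.08,0],0],
    [[-0.006,0.08,0],0],
    [[-0.006,0.08,0],0],
    [[-0.006,0.08,0],0],
    [[-0.006,0.08,0],0],
    [[-0.006,0.08,0],0],
    [[-0.006,0.08,0],0],
    [[-0.006,0.08,0],0]
  ],
  "claw": 0
}}

```text
time_s: 94.62
ee_pos: [582.2, 152.4, 16.7]
tool_rot: [-3.139, 0.005, -0.02]
wrist_force: [-7.9, 10.9, -0.3]
opening: 21.2
```

Call:
{"op": "servo_tool", "data": {
  "increments": [
    [[-0.006,0.08,0],0],
    [[-0.006,0.08,0],0],
    [[-0.006,0.08,0],0],
    [[-0.006,0.08,0],0],
    [[-0.006,0.08,0],0],
    [[-0.006,0.08,0],0],
    [[-0.006,0.08,0],0],
    [[-0.006,0.08,0],0],
    [[-0.006,0.08,0],0],
    [[-0.006,0.08,0],0]
  ],
  "claw": 0
}}

```text
time_s: 95.45
ee_pos: [579.0, 120.7, 16.7]
tool_rot: [-3.139, 0.005, -0.02]
wrist_force: [-8.8, 12.7, 0.2]
opening: 21.3
```

```bash
python3 v.py 109
```

```text
95.4 [579.  120.7  16.7] [-36.8 148.8] yaw -1.16
lane force [-10.   11.8   0.2] [ 1.82  1.21 -1.01]
```

View pics/z109.png

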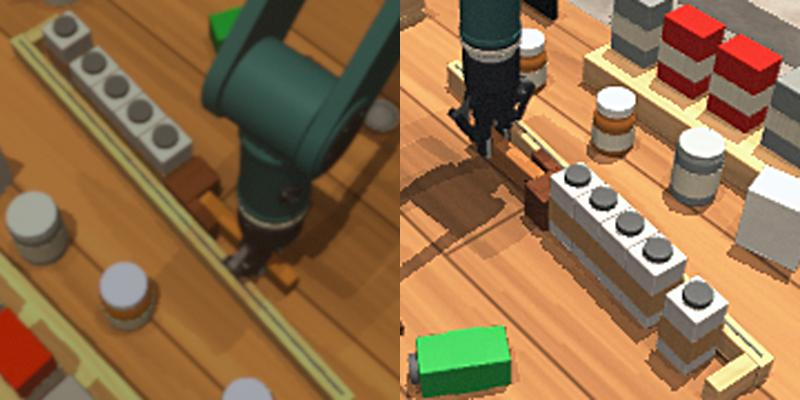

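Call:
{"op": "servo_tool", "data": {
  "increments": [
    [[-0.006,0.08,0],0],
    [[-0.006,0.08,0],0],
    [[-0.006,0.08,0],0],
    [[-0.006,0.08,0],0],
    [[-0.006,0.08,0],0],
    [[-0.006,0.08,0],0],
    [[-0.006,0.08,0],0],
    [[-0.006,0.08,0],0],
    [[-0.006,0.08,0],0],
    [[-0.006,0.08,0],0]
  ],
  "claw": 0
}}

```text
time_s: 96.38
ee_pos: [575.8, 88.9, 16.7]
tool_rot: [-3.138, 0.006, -0.02]
wrist_force: [-7.5, 13.2, 1.3]
opening: 21.0
```

Call:
{"op": "servo_tool", "data": {
  "increments": [
    [[-0.004,0.05,0],0],
    [[-0.004,0.05,0],0],
    [[-0.004,0.05,0],0],
    [[-0.004,0.05,0],0],
    [[-0.004,0.05,0],0],
    [[-0.004,0.05,0],0]
  ],
  "claw": 0
}}

```text
time_s: 96.88
ee_pos: [574.6, 77.0, 16.7]
tool_rot: [-3.139, 0.006, -0.02]
wrist_force: [-7.9, 12.6, 0.1]
opening: 21.1
```

```bash
python3 v.py 110
```

```text
96.9 [574.6  77.   16.7] [-36.8 104.9] yaw -1.16
lane force [-9.1 11.8  0.1] [ 1.94  1.13 -1.  ]
```

View pics/z110.png

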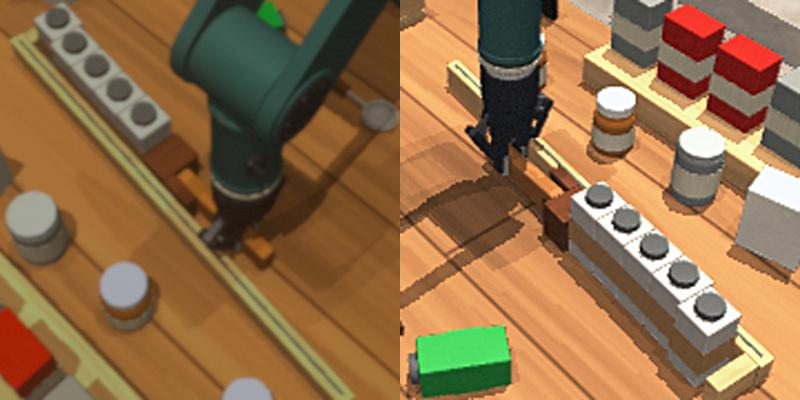

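Call:
{"op": "servo_tool", "data": {
  "increments": [
    [[-0.003,0.04,0],0],
    [[-0.003,0.04,0],0],
    [[-0.003,0.04,0],0],
    [[-0.003,0.04,0],0],
    [[-0.003,0.04,0],0]
  ],
  "claw": 0
}}

```text
time_s: 97.4
ee_pos: [573.8, 69.1, 16.7]
tool_rot: [-3.138, 0.006, -0.02]
wrist_force: [-8.1, 13.6, 1.1]
opening: 21.0
```

Call:
{"op": "servo_tool", "data": {
  "increments": [
    [[-0.002,0.03,0],0],
    [[-0.002,0.03,0],0],
    [[-0.002,0.03,0],0]
  ],
  "claw": 0
}}

```text
time_s: 97.65
ee_pos: [573.5, 65.5, 16.7]
tool_rot: [-3.138, 0.006, -0.02]
wrist_force: [-7.2, 13.2, 0.3]
opening: 21.4
```

Call:
{"op": "servo_tool", "data": {
  "increments": [
    [[-0.002,0.03,0],0],
    [[-0.002,0.03,0],0]
  ],
  "claw": 0
}}

```text
time_s: 97.82
ee_pos: [573.6, 64.8, 16.8]
tool_rot: [-3.136, 0.005, -0.022]
wrist_force: [-6.4, 26.7, 3.0]
opening: 21.4
```

```bash
python3 v.py 111
```

```text
97.8 [573.6  64.8  16.8] [-36.7  92.7] yaw -1.25
lane force [-9.  25.9  3. ] [ 3.9   1.09 -1.  ]
```

View pics/z111.png

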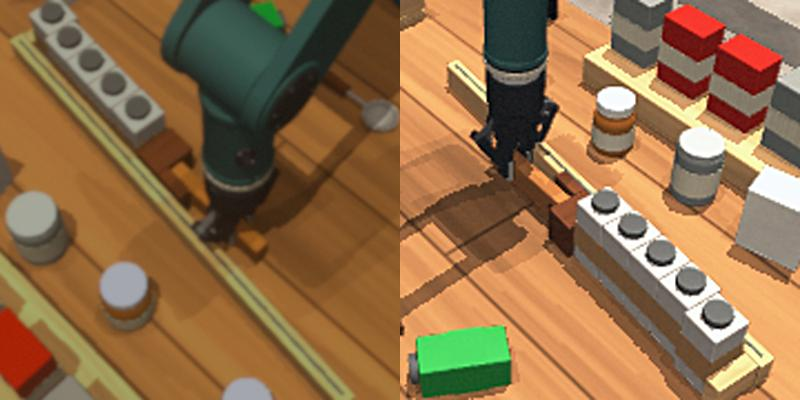

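Call:
{"op": "servo_tool", "data": {
  "increments": [
    [[0.004,-0.05,0],0],
    [[0.004,-0.06,0],0],
    [[-0.1,-0.05,0],0],
    [[-0.15,-0.05,0],0],
    [[-0.1,-0.2,0],0],
    [[0,-0.6,0],0],
    [[0.05,-0.7,0],0],
    [[0,0,0],0]
  ],
  "claw": 0
}}

```text
time_s: 98.58
ee_pos: [568.0, 133.5, 18.1]
tool_rot: [-3.14, -0.004, -0.016]
wrist_force: [0.6, -0.4, -1.6]
opening: 21.0
```

```bash
python3 v.py 112; python3 -c "
from h import *
a=cv2.imread('pics/c112.png')[110:230,190:310];b=cv2.imread('pics/s112.png')[170:290,320:440]
cv2.imwrite('pics/zz.png',np.hstack([cv2.resize(x,(400,400),interpolation=cv2.INTER_CUBIC) for x in (a,b)]))"
```

```text
98.6 [568.  133.5  18.1] [-49.  160.5] yaw -0.89
lane force [ 0.7 -0.3 -1.6] [0.06 0.01 0.03]
```

View pics/zz.png

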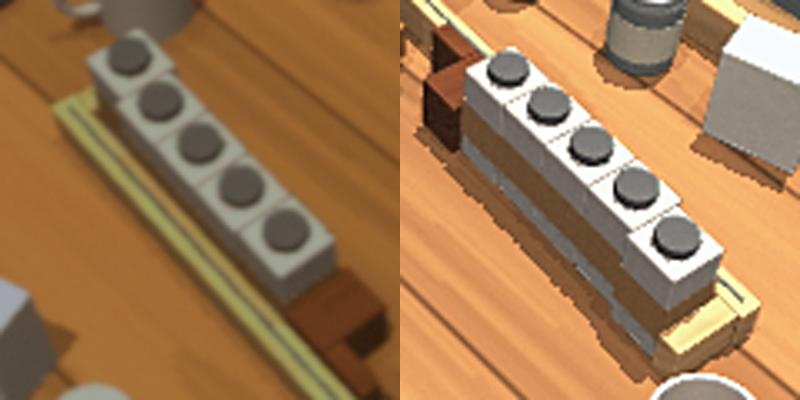

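View pics/z112.png

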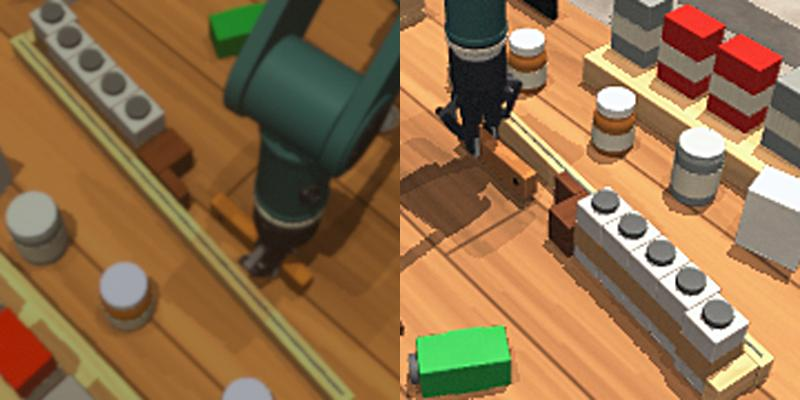

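```bash
python3 -c "
from h import *
d,s=load('c112');e,_=load('s112')
for p,q in zip([(130,55),(160,101),(199,144),(241,187),(287,231)],[(677,237),(637,187),(592,145),(549,105),(509,68)]):
  a=(190+p[0]*.3,110+p[1]*.3);b=(320+(q[0]-400)*.3,170+q[1]*.3)
  x,er=tri(d,a,e,b);print(tolane(x).round(1),x[2].round(1),er.round(1))
# block top-rear corner etc
"
```

```text
[ -33.1 -289. ] 102.6 4.9
[ -25.2 -238.6] 102.4 4.8
[ -24.5 -188.3] 101.6 4.1
[ -25.  -137.9] 102.0 3.9
[-26.3 -87.6] 102.1 5.8
```

The row is closed: centre spacing is about 50 mm and all lids stand at the same height. Now the stick goes back.

Call:
{"op": "servo_tool", "data": {
  "increments": [
    [[0,0,-0.4],0],
    [[0,0,-0.9],0],
    [[0,0,-0.9],0],
    [[0,0,-0.4],0],
    [[0,-0.5,0],0],
    [[-0.5,-0.8,0],0],
    [[-0.5,-0.8,0],0],
    [[-0.5,-0.8,0],0],
    [[-0.5,-0.8,0],0],
    [[-0.5,-0.8,0],0]
  ],
  "claw": 0
}}

```text
time_s: 99.52
ee_pos: [469.0, 311.7, 121.5]
tool_rot: [3.141, -0.001, -0.019]
wrist_force: [1.4, 0.6, -1.0]
opening: 21.1
```

```bash
python3 -c "
from h import *
s=r.read_state();print(s['ee_pos'],s['tool_rot'])
plan(415,419,121,-2)"
```

```text
[468.97737483 311.74554549 121.54296303] [ 3.14140956e+00 -1.14041193e-03 -1.85421571e-02]
turn total share 0.0052 deg 0.94
total shares [-1.442 -2.633  0.014] n 4 per row [-0.361 -0.658  0.003] after turning
```

Call:
{"op": "servo_tool", "data": {
  "increments": [
    [[-0.3,-0.6,0],0],
    [[-0.3,-0.6,0],0],
    [[-0.3,-0.6,0],0],
    [[-0.3,-0.5,0],0],
    [[0,0,0],0],
    [[0,0,0],0]
  ],
  "claw": 0
}}

```text
time_s: 100.02
ee_pos: [423.0, 404.4, 121.3]
tool_rot: [3.141, -0.001, -0.016]
wrist_force: [0.5, -1.0, -1.6]
opening: 21.5
```

```bash
python3 look.py 113 80,150;python3 -c "
from h import *
plan(420,409,13,-1)"
```

```text
[423.  404.4 121.3] [-219.8  415.9] [ 0.5 -1.  -1.6] [-0.01 -0.    0.03] 21.5
turn total share -0.0001 deg -0.02
total shares [-0.092 -0.143  2.707] n 3 per row [-0.031 -0.048  0.902] after turning
```

View pics/L113.png

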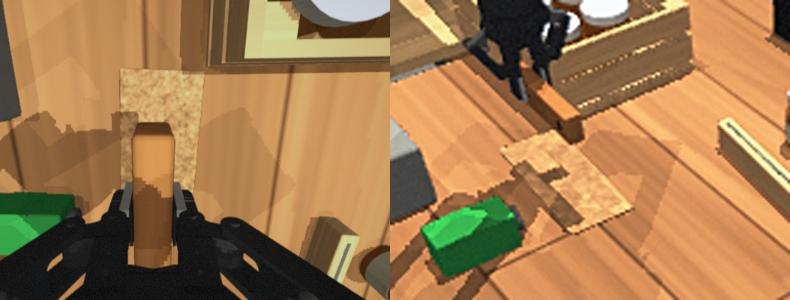

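Call:
{"op": "servo_tool", "data": {
  "increments": [
    [[-0.08,-0.1,0.5],0],
    [[0,0,0.8],0],
    [[0,0,0.8],0],
    [[0,0,0.4],0],
    [[0,0,0.12],0],
    [[0,0,0],0],
    [[0,0,0.06],0],
    [[0,0,0],0]
  ],
  "claw": 0
}}

```text
time_s: 100.78
ee_pos: [421.2, 408.5, 15.2]
tool_rot: [-3.14, -0.002, -0.018]
wrist_force: [0.6, -0.2, -1.5]
opening: 21.0
```

Call:
{"op": "servo_tool", "data": {
  "increments": [
    [[0,0,0.04],0],
    [[0,0,0],0]
  ],
  "claw": 0
}}

```text
time_s: 100.95
ee_pos: [420.6, 408.7, 13.5]
tool_rot: [-3.14, -0.002, -0.018]
wrist_force: [0.4, -0.3, -0.5]
opening: 21.1
```

Call:
{"op": "servo_tool", "data": {
  "increments": [
    [[0,0,0.03],0],
    [[0,0,0],0]
  ],
  "claw": 0
}}

```text
time_s: 101.12
ee_pos: [420.5, 408.7, 13.0]
tool_rot: [-3.141, -0.002, -0.017]
wrist_force: [-1.7, -2.5, 10.0]
opening: 20.9
```

Contact on the mat; release and rise.

Call:
{"op": "servo_tool", "data": {
  "increments": [
    [[0,0,0],0],
    [[0,0,0],0],
    [[0,0,0],0],
    [[0,0,0],0],
    [[0,0,-0.2],0],
    [[0,0,-0.6],0],
    [[0,0,-0.9],0],
    [[0,0,-0.9],0],
    [[0,0,-0.9],0],
    [[0,0,-0.9],0]
  ],
  "claw": 60
}}

```text
time_s: 101.95
ee_pos: [419.5, 408.0, 189.4]
tool_rot: [3.141, 0.0, -0.017]
wrist_force: [0.7, 0.8, -0.9]
opening: 51.1
```

Call:
{"op": "servo_tool", "data": {
  "increments": [
    [[0,0,-0.6],0],
    [[0,0,0],0],
    [[0,0,0],0]
  ],
  "claw": 60
}}

```text
time_s: 102.2
ee_pos: [420.7, 409.0, 213.6]
tool_rot: [-3.139, -0.003, -0.017]
wrist_force: [0.2, -0.6, -0.7]
opening: 51.2
```

```bash
python3 look.py 114 80,150;python3 v.py 115
```

```text
[420.7 409.  213.6] [-222.5  420.2] [ 0.2 -0.6 -0.7] [0.02 0.02 0.05] 51.2
102.3 [419.1 407.7 210.6] [-223.9  418.8] yaw -1.0
lane force [-0.8  0.2  0.1] [-0.02  0.01 -0.  ]
```

View pics/L114.png

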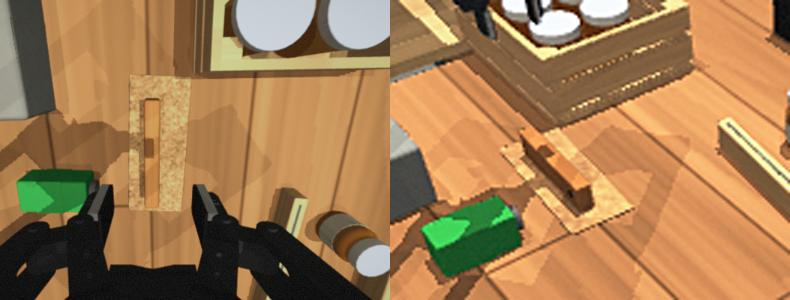

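View pics/c115.png

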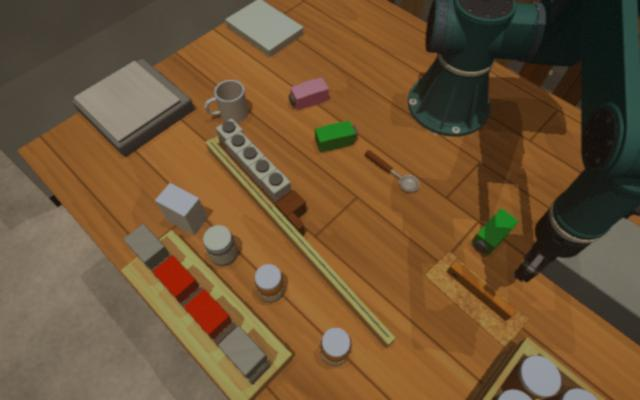

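View pics/z115.png

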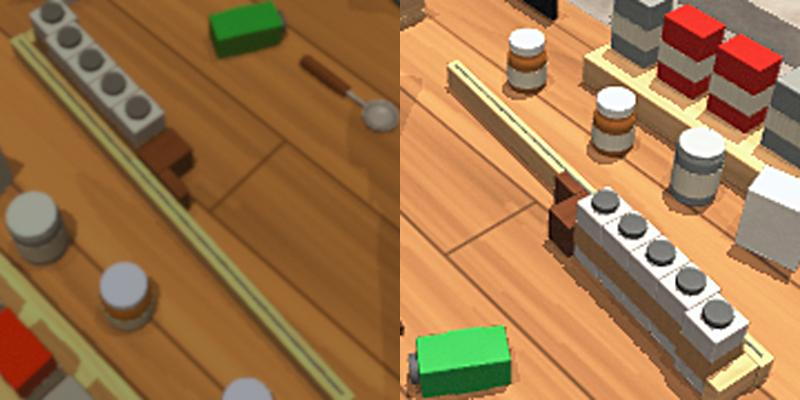

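```bash
python3 -c "
from h import *
a=cv2.imread('pics/c115.png')[160:240,235:315];b=cv2.imread('pics/s115.png')[170:235,315:380]
cv2.imwrite('pics/zz4.png',np.hstack([cv2.resize(x,(400,400),interpolation=cv2.INTER_CUBIC) for x in (a,b)]))"
```

```text
(no output)
```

View pics/zz4.png

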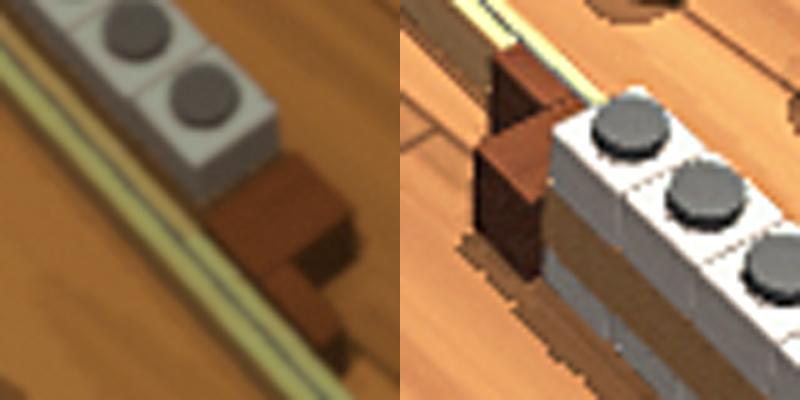

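The block sits against the last caddy and flush on the fence. I hand the job in.

```bash
python3 -c "
from plant import r
print(r.job_done())"
```

```text
the job is handed in; nothing more can be done
None
```

The lane is tidied and the job is handed in, at about 102 s of the 210 s allowed. I stood the four tipped caddies upright along the fence and re-placed one that was knocked aside. I then fed the block along the fence with the stick only and laid the stick back on the mat.

- **Row:** the last pictures show all five caddies upright, with centre spacing about 50 mm, measured just before the stick went back. They are closed between the end stop and the block. The push force jumped to 26 N when the row met the stop.
- **Block:** it looks flush on the fence, with no visible gap to the last caddy. It was leaned on the fence with about 9 N throughout the push.
- **Stick:** it lies wholly on the mat, about 10 mm nearer the middle than where it started.
- **Bystanders:** they appear unmoved in the final pictures. I judged this by eye.

Two things are less than perfect. Caddy1 still stands about 8 mm off the fence, as it did at the start. The two-camera check put the lids 102 mm high against the 110 mm given, with the two sight lines 4–6 mm apart. The error was the same for all five lids, so I took it as calibration and reading error.

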